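# Empty the balls from a tilting grinding mill and recap its jar

## Task

Empty the grinding jar of the tilting mill: unscrew its blue cap and lay the cap on the bench, swing the head over with its lever so that all three steel balls roll out into the white tray, and swing the head back up to its stop. Then screw the cap fully down onto the jar again. Leave everything else on the bench, the tray too, where it stands.

Things in the scene. Friction and masses are not known exactly. Their poses are not given: they have to be found in the camera images.
- mill: Ivory bench mill, fixed; its front (-x) faces the robot. Origin at bench level under the trunnion (tilt) axis; x to its back, y to its left, z up. Base plate 22 mm high, x = -40 to 175, y = +-75 mm; control box at the back up to 97 mm high. The bench to its right is kept clear: room for the cap around mill x = -80, y = -240 mm.
- trunnion (a point): Point on the trunnion axis between the mill's cheeks, 140 mm above the bench; axes as the mill's, the tilt axis is its y. The two cheeks are 160 mm high and stand at y = +-51 to 63 mm.
- head (a joint): Tilt of motor, chuck and jar about the trunnion axis, rad. 0 = upper stop, jar leaning 35 degrees from vertical to the front (mill -x), mouth up. It grows as the mouth swings forward and down, to the lower stop at 1.31 (mouth 20 degrees below level, over the tray), where the balls roll out in about a second. Stiff: stays where it is left, needs about 0.8 N m (8 N at the lever grip).
- jar_mouth (a point): Centre of the rim of the steel jar's neck, 90 mm from the trunnion axis; z is the jar axis, out of the mouth, y along the trunnion axis. Moves with the head. Neck 44 mm outside, 38 inside, 27 long, double-start right-hand thread of 13 mm lead, 50 mm over the ridges; jar below it 52 mm across, chuck 72 mm.
- lever_grip (a point): Middle of the lever's black round grip: 16 mm diameter, 78 mm long, parallel to the trunnion axis, 113 mm to the right of the jar axis (mill -y), 100 mm from the trunnion axis. At head 0 the lever stands 30 degrees behind vertical; at 1.31 rad, 45 degrees in front of it, passing over the top. It can be held from above, fingers closing across the bar, which turns in a light grip.
- cap: Blue ribbed screw cap, 58 mm diameter, 30 high, about 0.07 kg; origin at the centre of its open lower rim, z towards its closed top. Inside 51 mm wide, 25 deep, two opposite thread lugs (fits at two angles half a turn apart). Starts screwed down: origin 25 mm below the jar's rim along the jar axis.
- cap_top (a point): Centre of the cap's closed top, 30 mm from the cap's origin; axes as the cap's. Anticlockwise seen from outside unscrews: it rises 13 mm per turn and is free after 0.55 turn (3.5 rad). To screw it on, set it over the neck (lugs meet the thread with the top 11 to 17 mm above the rim) and turn it clockwise 0.5 to 1.1 turns, letting it sink, until it stops with the top 5 mm above the rim.
- tray: White shallow tray with blue rim, 160 (x) x 210 (y) x 36 mm high, walls 4 mm, floor 4 mm; origin at the centre of its underside. It stands loose in front of the mill, under where the mouth comes down.
- ball1_center (a point): Centre of a steel grinding ball, 15 mm diameter, 14 g, at the start in the closed jar.
- ball2_center (a point): Centre of a steel grinding ball, 15 mm diameter, 14 g, at the start in the closed jar.
- ball3_center (a point): Centre of a steel grinding ball, 15 mm diameter, 14 g, at the start in the closed jar.
- tube_rack: Bystander: blue microtube rack, 120 x 220 x 36 mm (tubes to 50 mm); origin under its centre.
- tip_box: Bystander: clear open pipette-tip box, 85 x 125 x 54 mm, its lid folded open on its +x side to x = 131 mm; origin under the box's centre.
- beaker: Bystander: glass beaker, 72 mm diameter, 95 mm high; origin under its centre.
- spare_jar: Bystander: ivory plastic jar with white lid, 68 mm diameter, 85 mm high; origin under its centre.
- wash_bottle: Bystander: white wash bottle with red top and a bent spout, 64 mm diameter, 200 mm high, spout to 60 mm at its -x side; origin under its centre.
- jar_brush: Bystander: jar brush 190 mm long and 26 mm wide, lying along its x, yellow handle to -x, white bristles; origin under its middle.
Mind the look-alikes: they are no part of the job. What is shaped like the cap but green, orange or yellow is not meant.

How it is judged:
On the way, in this order (a step that is already met when the one before it is completed fails the run):
1. the cap is off the jar and lies released on the bench (distance between cap and jar_mouth above 0.08 m and height (world z) of cap below 0.036 m and contact force between the fingers and cap below 0.3 N), for 0.2 s.
2. all three balls lie in the tray (x of ball1_center in the frame of tray between -0.077 and 0.077 m and y of ball1_center in the frame of tray between -0.102 and 0.102 m and z of each of ball1_center, ball2_center, ball3_center in the frame of tray below 0.03 m and x of ball2_center in the frame of tray between -0.077 and 0.077 m and y of ball2_center in the frame of tray between -0.102 and 0.102 m and x of ball3_center in the frame of tray between -0.077 and 0.077 m and y of ball3_center in the frame of tray between -0.102 and 0.102 m), for 0.2 s.
3. the head is back up at its stop, the cap still off (value of joint head below 0.06 rad and distance between cap and jar_mouth above 0.06 m), for 0.1 s.
At the end, for the whole second after the job is handed in: The cap sits straight on the jar, screwed down to within 1.5 mm of its seat (origin at least 23.5 mm below the rim, within 4 mm of the axis, within 3.4 degrees), at rest and released; the head is within 0.06 rad of its upper stop; all three balls lie in the tray (all of step 2 and z of cap in the frame of jar_mouth below -0.0235 m and x of cap in the frame of jar_mouth between -0.004 and 0.004 m and y of cap in the frame of jar_mouth between -0.004 and 0.004 m and angle between the z axis of cap and the z axis of jar_mouth, either way round below 0.06 rad and linear speed of cap below 0.03 m/s and contact force between the fingers and cap below 0.3 N and value of joint head below 0.06 rad); the robot touches nothing.
It fails at once if another thing on the bench (beaker, spare jar, wash bottle) or the tray is shoved by more than 40 mm or knocked over (distance of any of beaker, spare_jar, wash_bottle, tray from where it was at the start of the episode above 0.04 m or angle between any of beaker, spare_jar, wash_bottle's own z axis and vertical above 0.5 rad).
It also fails if it takes over 72 s, if anything falls off the work surface, if the arm or the gripper's body presses on something with over 40 N, if the wrist force passes 120 N, or if a joint passes its speed limit or range.

## Robot

A 6-joint arm with a two-finger parallel gripper is mounted at the origin on the work surface. World frame = base frame: x ahead of the robot, y to its left, z up, the work surface at z = 0. Lengths are in m, angles in rad, forces in N, time in s.
With the tool pointing down it reaches from about 0.3 to 0.775 m from the base axis. Payload 14.6 kg.
Tool frame: the origin (TCP) lies midway between the tips of the shut fingers; the grasp point (between the pads) lies 19 mm behind it; z points along the fingers, y is the direction in which the jaws open and shut (so a half turn about z gives the same grasp; the last joint's range is limited). The gripper opens to 85 mm and grips with 20 to 120 N. Pads are 22 mm wide; open, the fingers measure 114 mm over their backs; the gripper's body (76 mm by 85 mm) begins 54 mm behind the grasp point. The pads swing forward as they close: fully open they stand 13 mm farther back than shut.
Start: joints at [-1.221, 0.3, 1.521, -0, 1.321, -0.067], TCP at [0.223, -0.503, 0.231] pointing down, gripper open.
Joint ranges: [-3.03, 3.03], [-0.79, 2.21], [0.23, 2.52], [-1.04, 4.18], [0, 3.07], [-2.55, 2.55]. Speed limits (rad/s): [2.22, 2.22, 2.57, 3.14, 3.14, 3.14].

## Interface

Orientations are given as a unit quaternion [x, y, z, w].
In Python, from station import state, capture, calibration, finish_job gives the robot as it stands. The module is installed in compiled form; this text tells all that it offers.
- The arm moves only by the shell command python3 -m jog 'ROWS' [OPENING] [FORCE]. ROWS is JSON, a list of rows, each a list of 6 numbers: the shift along the tool's x, y, z as a fraction of full scale, then the turn, a rotation vector about the tool's x, y, z as a fraction of full scale. A call has 1 to 5 rows; each row shifts and turns the commanded pose from where the row before left it, along the tool's axes as they then stand; what a row does not reach is not made up. Full scale, the value 1, is 0.5 m for a shift and 0.5 rad for a turn. A row lasts 1/8 s, in which the tool goes at most 62.5 mm and 10.7 degrees, less where a joint would pass 70% of its speed; a pose out of reach is approached as far as the arm can. A call with a number of a shift or a turn outside -1 to 1 is refused whole. A call with a gripper value outside its range is refused whole. OPENING is the opening, from -1 (shut) to 1 (fully open), so that 0 is half open, set as the call begins (- or left out, the last holds). The fingers move at their own pace and stop on an object; FORCE is the grip in N (left out, the last holds). Time passes only in rows, so rows that do not move let the fingers close. It gives the time, the measured TCP pose, the force and the opening at its end, in the units of the state.
- state(): the state, without advancing time (a new reading comes with each control period).
- capture(name): name is "scene" or "top" or "wrist"; returns the picture (384x512x3 uint8, red, green, blue); there is no depth.
- calibration(name): a dict with "vfov" (degrees; the focal length in pixels is half the picture's height over the tangent of half this angle, whatever the lens; pixels are square), "cx", "cy" (the principal point, pixels), "pose" (4x4, takes a point from camera to world coordinates); the wrist camera has in their place "hand_eye" (4x4, takes a point from camera to tool coordinates, whose origin is the TCP and whose axes are the flange's). Camera axes: x right, y up, looking along -z (the intrinsics and any distortion apply to the point x, -y, -z); pixel columns grow to the right and rows downward; lengths in m; the calibration is good to about 2 mm. A picture is of the moment at which its call begins: read the wrist's pose just before it. calibration takes no time and is no camera call.
- finish_job(): hands the job in, once; it reports no verdict.
The state is a dict: "time": time; "joints": joint angles; "qd": joint speeds; "joint_efforts": joint torques, N m; "position": TCP position; "tcp_rot": TCP orientation; "wrist_force": force on the tool from outside, world axes, zero at the start; "ft_torque": the same for the moment, N m; "grip_width": opening from 0.0 (shut) to 1.0 (fully open).
Only numpy, scipy, OpenCV 4.12 (cv2) and the standard library are available. Lean on these libraries where they do the work, as an engineer would, in place of code of your own. Each camera call takes 0.05 s, during which the arm holds its last target.

## Working session

There is one attempt and no reset: what is moved stays moved. The work goes in short steps, Python scripts to look and compute and a shell command to move; the robot and the scene stay as the last step left them, time stands still between calls to the robot, and variables do not carry over. Pictures are saved under pics/ and viewed, and the job is handed in when it is done.

```bash
mkdir -p pics; ls; python3 - <<'E'
from station import *
import cv2,numpy as np
np.set_printoptions(precision=4,suppress=True)
s=state(); print(s)
for n in ["scene","top","wrist"]:
    im=capture(n); cv2.imwrite(f"pics/{n}0.png",cv2.cvtColor(im,cv2.COLOR_RGB2BGR)); print(n,calibration(n))
E
```

```text
pics
{'time': 0.0, 'joints': array([-1.2206,  0.3005,  1.5216,  0.    ,  1.3207, -0.0666]), 'qd': array([-0.0002,  0.0021, -0.0005,  0.0004, -0.0004, -0.0005]), 'joint_efforts': array([  0.0003, -54.3502, -36.1788,  -0.    ,   0.004 ,   0.    ]), 'position': array([ 0.2226, -0.5027,  0.2307]), 'tcp_rot': array([ 0.9784,  0.2069, -0.0001, -0.0006]), 'wrist_force': array([-0.9315, -0.4482,  0.1501]), 'ft_torque': array([-0.0708,  0.0277, -0.0125]), 'grip_width': 1.0012048697534104}
scene {'vfov': 51.38877525676975, 'cx': 259.828180066713, 'cy': 192.13568921015974, 'pose': array([[ 0.3519, -0.6842,  0.6387,  1.3188],
       [ 0.936 ,  0.2599, -0.2372, -0.3497],
       [-0.0037,  0.6814,  0.7319,  1.0999],
       [ 0.    ,  0.    ,  0.    ,  1.    ]])}
top {'vfov': 50.081936357352845, 'cx': 254.85147786452745, 'cy': 188.06555473908912, 'pose': array([[ 0.002 ,  0.9955, -0.0949,  0.3833],
       [-0.9998,  0.0002, -0.0186, -0.0291],
       [-0.0185,  0.0949,  0.9953,  1.3812],
       [ 0.    ,  0.    ,  0.    ,  1.    ]])}
wrist {'vfov': 65.26601827428199, 'cx': 247.9025320074716, 'cy': 188.8839281702075, 'hand_eye': array([[ 0.0009,  0.9644,  0.2644,  0.0675],
       [ 1.    , -0.0013,  0.0014, -0.001 ],
       [ 0.0017,  0.2644, -0.9644, -0.1421],
       [ 0.    ,  0.    ,  0.    ,  1.    ]])}
```

View pics/scene0.png

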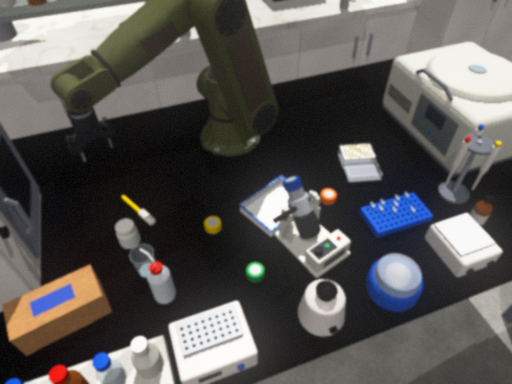

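View pics/top0.png

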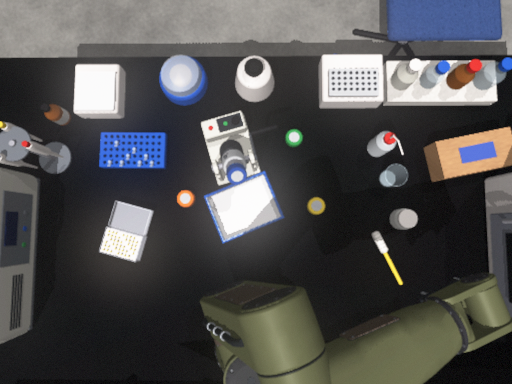

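View pics/wrist0.png

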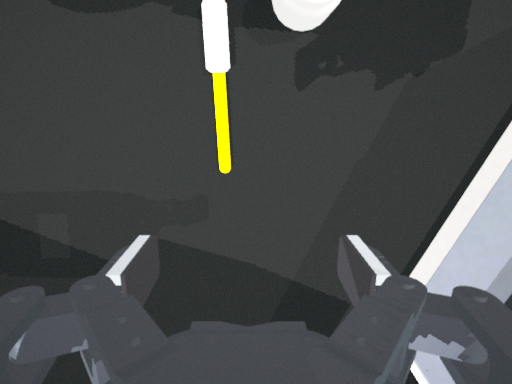

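```bash
cat > h.py <<'E'
import numpy as np,cv2
from station import state,capture,calibration
from scipy.spatial.transform import Rotation as R
np.set_printoptions(precision=4,suppress=True)
def cam(n,s=None):
    c=calibration(n); f=192/np.tan(np.radians(c['vfov']/2))
    if n=='wrist':
        s=s or state(); T=np.eye(4); T[:3,:3]=R.from_quat(s['tcp_rot']).as_matrix(); T[:3,3]=s['position']; P=T@c['hand_eye']
    else: P=c['pose']
    return f,c['cx'],c['cy'],P
def ray(C,u,v):
    f,cx,cy,P=C; d=P[:3,:3]@np.array([(u-cx)/f,-(v-cy)/f,-1]); return P[:3,3],d/np.linalg.norm(d)
def onz(C,u,v,z):
    o,d=ray(C,u,v); return o+d*(z-o[2])/d[2]
def tri(rs):
    A=np.zeros((3,3));b=np.zeros(3)
    for o,d in rs: M=np.eye(3)-np.outer(d,d);A+=M;b+=M@o
    p=np.linalg.solve(A,b); return p,[np.linalg.norm(np.cross(p-o,d)) for o,d in rs]
def proj(C,p):
    f,cx,cy,P=C; q=P[:3,:3].T@(np.asarray(p)-P[:3,3]); return np.array([cx+f*q[0]/-q[2],cy-f*q[1]/-q[2]])
def snap(n,name):
    s=state(); C=cam(n,s); im=cv2.cvtColor(capture(n),cv2.COLOR_RGB2BGR); cv2.imwrite(f"pics/{name}.png",im); return im,C
def crop(im,x0,y0,x1,y1,k,name): cv2.imwrite(f"pics/{name}.png",cv2.resize(im[y0:y1,x0:x1],None,fx=k,fy=k,interpolation=cv2.INTER_CUBIC))
E
python3 - <<'E'
from h import *
crop(cv2.imread("pics/top0.png"),170,100,330,250,5,"tc"); crop(cv2.imread("pics/scene0.png"),230,160,390,280,5,"sc")
E
```

```text
(no output)
```

View pics/tc.png

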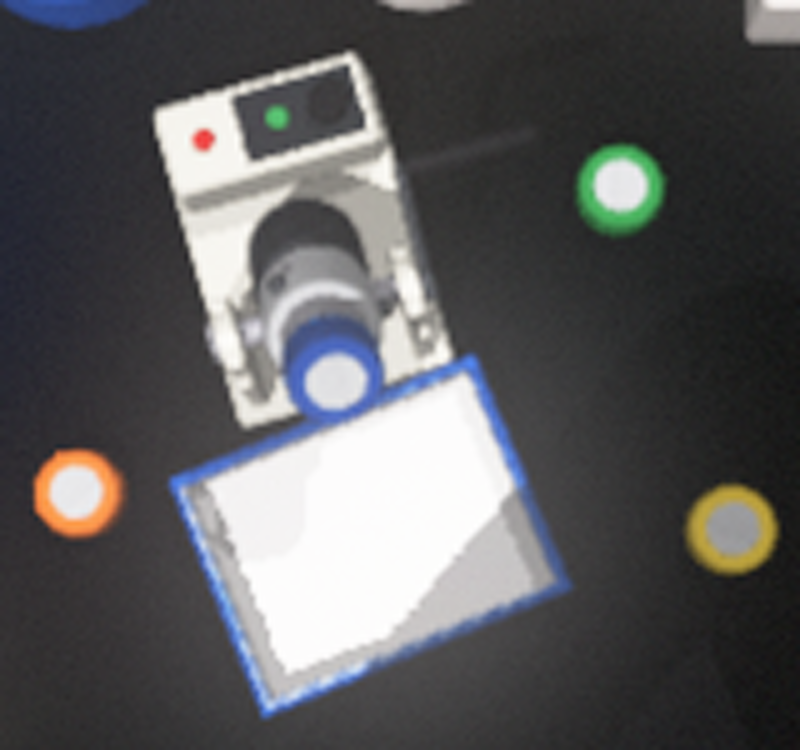

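View pics/sc.png

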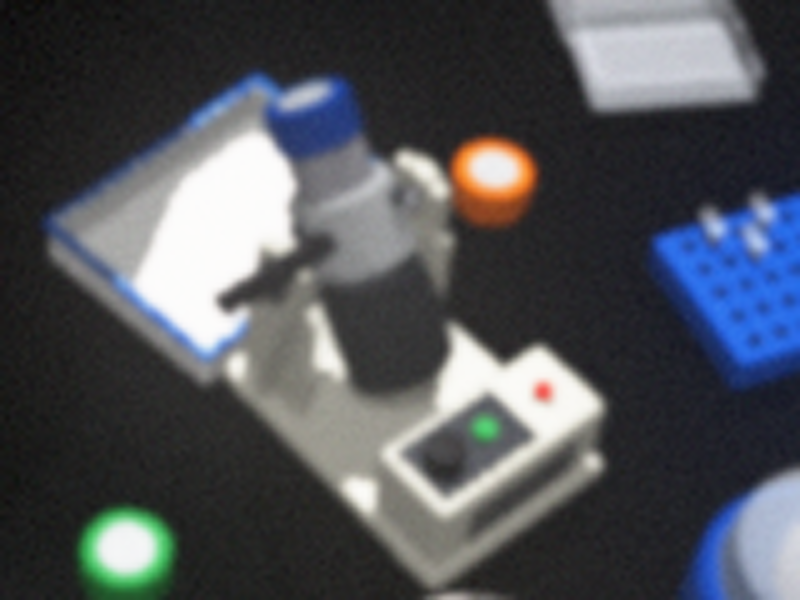

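```bash
python3 - <<'E'
from h import *
T=cam('top');S=cam('scene')
t=lambda x,y:(170+(x+.5)/5-.5,100+(y+.5)/5-.5); s=lambda x,y:(230+(x+.5)/5-.5,160+(y+.5)/5-.5)
p,e=tri([ray(T,*t(337,382)),ray(S,*s(308,95))]); print('captop',p,e)
a=onz(T,*t(352,52),.097);b=onz(T,*t(155,110),.097); print('box back',a,b,np.linalg.norm(a-b),np.degrees(np.arctan2(-(a-b)[0],(a-b)[1]))) 
c=onz(T,*t(243,428),.022);print('plate FL',c)
tr=[onz(T,*t(*q),.036) for q in [(472,357),(570,587),(265,716),(172,480)]]
print(np.array(tr), np.mean(tr,0))
for i in range(4):
    d=tr[(i+1)%4]-tr[i]; print(np.linalg.norm(d),np.degrees(np.arctan2(d[1],d[0])))
for nm,u,v in [('green',620,187),('orange',77,492),('yel',733,527)]: print(nm,onz(T,*t(u,v),.03))
g1,g2=s(220,300),s(300,260); print(onz(S,*g1,.2266),onz(S,*g2,.2266))
E
```

```text
captop [0.5295 0.0456 0.218 ] [np.float64(0.002186182935846568), np.float64(0.002186182935846676)]
box back [0.7566 0.0428 0.097 ] [0.7191 0.1687 0.097 ] 0.13132026814806064 -163.40369675323976
plate FL [0.5224 0.1183 0.022 ]
[[ 0.5681 -0.0341  0.036 ]
 [ 0.4167 -0.098   0.036 ]
 [ 0.3327  0.1005  0.036 ]
 [ 0.4865  0.1633  0.036 ]] [0.451  0.0329 0.036 ]
0.1643260475066701 -157.11318619065784
0.21559122837458297 112.93782681894098
0.1661923370179733 22.18470820371065
0.21356113005545174 -67.5590472739405
green [ 0.6833 -0.1329  0.03  ]
orange [0.479 0.227 0.03 ]
yel [ 0.4563 -0.2054  0.03  ]
[ 0.6692 -0.0676  0.2266] [ 0.6582 -0.0139  0.2266]
```

```bash
cat >> h.py <<'E'
YAW=np.radians(16.4); TR=np.array([0.5817,0.0612,0.140])
def setmill(yaw,tr):
    global YAW,TR; YAW=yaw;TR=np.array(tr)
def Rm(): return R.from_euler('z',YAW).as_matrix()
def M(p): # mill coords at trunnion-bench origin -> world
    return Rm()@np.array(p,float)+np.array([TR[0],TR[1],TR[2]-.140])
def toolR(tilt,spin=0.): # tilt from down toward mill +x; tool x forward when spin 0
    s,c=np.sin(tilt),np.cos(tilt)
    B=np.array([[c,0,s],[0,-1,0],[s,0,-c]]).T
    return Rm()@B@R.from_euler('z',spin).as_matrix()
def plan(p,Rt,n,s=None):
    s=s or state(); p0=np.array(s['position']);R0=R.from_quat(s['tcp_rot']); rel=(R0.inv()*R.from_matrix(Rt)).as_rotvec()
    print('from',p0,'to',np.asarray(p),'rot',rel); rows=[]
    pc=p0;Rc=R0
    for i in range(n):
        pn=p0+(np.asarray(p)-p0)*(i+1)/n; Rn=R0*R.from_rotvec(rel*(i+1)/n)
        d=Rc.as_matrix().T@(pn-pc)/.5; w=(Rc.inv()*Rn).as_rotvec()/.5
        r=np.round(np.r_[d,w],4); rows.append(r)
        pc=pc+Rc.as_matrix()@r[:3]*.5; Rc=Rc*R.from_rotvec(r[3:]*.5)
    for i in range(0,n,5): print('['+','.join('['+','.join('%g'%(x+0) for x in r)+']' for r in rows[i:i+5])+']')
    return rows
def err(p,Rt):
    s=state(); print('poserr(tool)',Rt.T@(np.asarray(s['position'])-p),'rot',(R.from_matrix(Rt).inv()*R.from_quat(s['tcp_rot'])).as_rotvec(),'F',s['wrist_force'],'j',s['joints'],'t',s['time'],'g',s['grip_width'])
E
python3 - <<'E'
from h import *
print(M([50,-113,226.6])*0+M([.05,-.113,.2266]))
Rt=toolR(np.radians(35)); ct=TR+Rm()@np.array([-.0545,0,.0778]); p=ct-Rt[:,2]*.11
print(ct); plan(p,Rt,13)
E
```

```text
[ 0.6616 -0.0331  0.2266]
[0.5294 0.0458 0.2178]
from [ 0.2226 -0.5028  0.2309] to [0.4689 0.028  0.3079] rot [-0.0407  0.61    0.1262]
[[0.0677,-0.0593,-0.0118,-0.0063,0.0938,0.0194],[0.0676,-0.06,-0.0088,-0.0062,0.0939,0.0194],[0.0674,-0.0606,-0.0058,-0.0063,0.0938,0.0195],[0.067,-0.0612,-0.0029,-0.0063,0.0939,0.0194],[0.0664,-0.0619,0.0001,-0.0062,0.0938,0.0194]]
[[0.0658,-0.0625,0.0029,-0.0063,0.0939,0.0194],[0.0649,-0.0632,0.0059,-0.0063,0.0938,0.0194],[0.064,-0.0638,0.0087,-0.0063,0.0938,0.0195],[0.0629,-0.0645,0.0114,-0.0062,0.0939,0.0194],[0.0617,-0.0651,0.0142,-0.0063,0.0938,0.0194]]
[[0.0603,-0.0657,0.0168,-0.0063,0.0939,0.0194],[0.0588,-0.0664,0.0194,-0.0062,0.0938,0.0194],[0.0572,-0.067,0.022,-0.0063,0.0938,0.0195]]
```

```bash
python3 -m jog '[[0.068,-0.059,-0.012,-0.006,0.094,0.019],[0.068,-0.06,-0.009,-0.006,0.094,0.019],[0.067,-0.061,-0.006,-0.006,0.094,0.02],[0.067,-0.061,-0.003,-0.006,0.094,0.019],[0.066,-0.062,0,-0.006,0.094,0.019]]' 1 && python3 -m jog '[[0.066,-0.063,0.003,-0.006,0.094,0.019],[0.065,-0.063,0.006,-0.006,0.094,0.019],[0.064,-0.064,0.009,-0.006,0.094,0.02],[0.063,-0.065,0.011,-0.006,0.094,0.019],[0.062,-0.065,0.014,-0.006,0.094,0.019]]' && python3 -m jog '[[0.06,-0.066,0.017,-0.006,0.094,0.019],[0.059,-0.066,0.019,-0.006,0.094,0.019],[0.057,-0.067,0.022,-0.006,0.094,0.02],[0,0,0,0,0,0]]'
python3 - <<'E'
from h import *
Rt=toolR(np.radians(35)); ct=TR+Rm()@np.array([-.0545,0,.0778]); p=ct-Rt[:,2]*.11
err(p,Rt)
im,C=snap('wrist','w1'); print(proj(C,ct))
E
```

```text
time: 0.78
position: [0.3176, -0.2974, 0.2613]
tcp_rot: [0.976, 0.182, 0.117, -0.017]
wrist_force: [-0.2, 0.6, 0.2]
grip_width: 1.001
time: 1.4
position: [0.4122, -0.0926, 0.2913]
tcp_rot: [0.96, 0.154, 0.232, -0.034]
wrist_force: [0.7, 0.1, 0.4]
grip_width: 0.999
time: 1.9
position: [0.4684, 0.0307, 0.3089]
tcp_rot: [0.943, 0.138, 0.298, -0.044]
wrist_force: [-0.2, -0.5, 0.0]
grip_width: 0.999
poserr(tool) [ 0.0008 -0.0028 -0.0006] rot [ 0.0038  0.0013 -0.0041] F [-0.228  -0.4908  0.0176] j [-0.1394 -0.238   1.9977  0.3287  0.8417  0.9877] t 1.9 g 0.9992986419651652
[253.3427 187.4753]
```

View pics/w1.png

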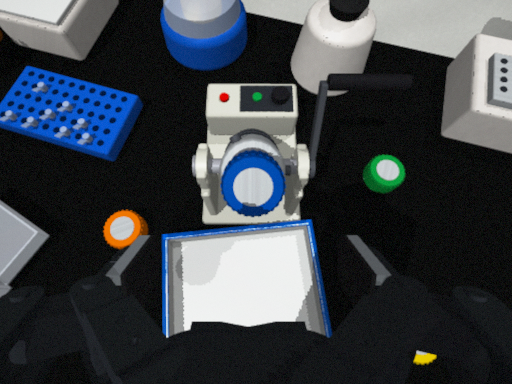

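```bash
cat >> h.py <<'E'
def capmask(im,ref,rad=60):
    h=cv2.cvtColor(im,cv2.COLOR_BGR2HSV); m=cv2.inRange(h,(105,120,50),(125,255,255))
    y,x=np.mgrid[:384,:512]; m[(x-ref[0])**2+(y-ref[1])**2>rad**2]=0
    return m
def disc(im,ref,rad=28):
    h=cv2.cvtColor(im,cv2.COLOR_BGR2HSV); m=cv2.inRange(h,(0,0,140),(180,70,255))
    n,l,st,ce=cv2.connectedComponentsWithStats(m); k=l[int(round(ref[1])),int(round(ref[0]))]
    c=max(cv2.findContours((l==k).astype(np.uint8),cv2.RETR_EXTERNAL,cv2.CHAIN_APPROX_NONE)[0],key=len)
    return cv2.fitEllipse(c)
E
python3 - <<'E'
from h import *
s=state();C=cam('wrist',s);im=cv2.imread('pics/w1.png')
e=disc(im,(252,185)); print(e); print(onz(C,*e[0],.2178), TR+Rm()@np.array([-.0545,0,.0778]))
T=cam('top'); S=cam('scene')
print(tri([ray(C,*e[0]),ray(T,237.2,176.3),ray(S,291.5,179)]))
crop(im,180,60,430,240,3.2,'w1c')
E
```

```text
((252.7214813232422, 186.20419311523438), (36.59321594238281, 39.45915222167969), 97.49842834472656)
[0.53   0.0453 0.2178] [0.5294 0.0458 0.2178]
(array([0.5298, 0.0456, 0.2167]), [np.float64(0.0006381369207285281), np.float64(0.0030886135488093305), np.float64(0.0030609454923046712)])
```

View pics/w1c.png

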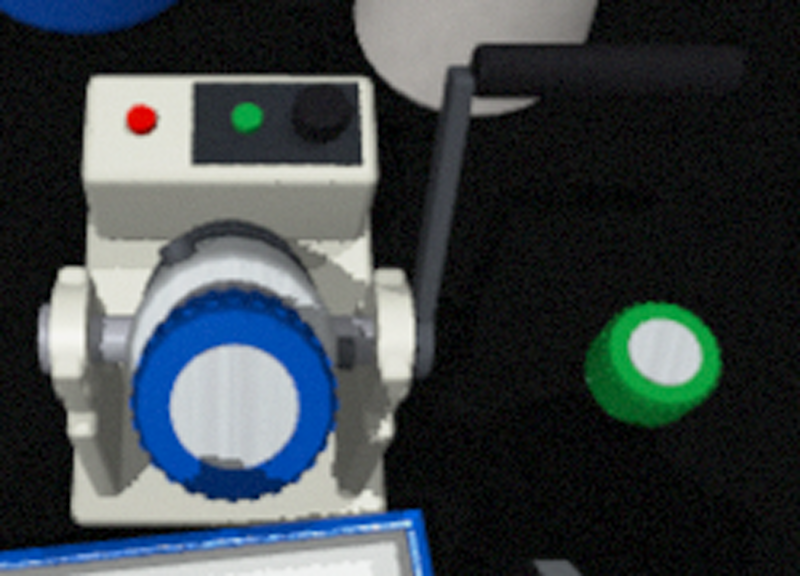

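```bash
python3 - <<'E'
from h import *
C=cam('wrist')
q=lambda x,y:(180+(x+.5)/3.2-.5,60+(y+.5)/3.2-.5)
def yw(a,b): d=a-b; return np.degrees(np.arctan2(-d[0],d[1])),np.linalg.norm(d)
L=onz(C,*q(91,76),.097);Rr=onz(C,*q(372,78),.097);print(yw(L,Rr))
L=onz(C,*q(75,520),.022);Rr=onz(C,*q(384,524),.022);print(yw(L,Rr),L,Rr,M([-.04,.075,.022]),M([-.04,-.075,.022]))
L=onz(C,*q(474,68),.2266);Rr=onz(C,*q(745,70),.2266);print(yw(L,Rr),(L+Rr)/2,M([.05,-.113,.2266]))
E
```

```text
(np.float64(16.108880596567833), np.float64(0.1302769737513061))
(np.float64(15.918297560425941), np.float64(0.1450832690971457)) [0.5231 0.1184 0.022 ] [ 0.5629 -0.0211  0.022 ] [0.5222 0.1219 0.022 ] [ 0.5645 -0.022   0.022 ]
(np.float64(16.08617014060809), np.float64(0.08120600454782524)) [ 0.6623 -0.0332  0.2266] [ 0.6616 -0.0331  0.2266]
```

```bash
sed -i 's/^YAW=.*/YAW=np.radians(16.0); TR=np.array([0.5823,0.0604,0.140])/' h.py; cat >> h.py <<'E'
A35=np.radians(35)
def ctop(): return TR+Rm()@np.array([-.0545,0,.0778])
E
python3 - <<'E'
from h import *
Rt=toolR(A35,.8); plan(ctop()-Rt[:,2]*.03,Rt,6)
E
```

```text
from [0.4682 0.0295 0.3087] to [0.5134 0.0406 0.2424] rot [-0.0068  0.0024  0.809 ]
[[0,0.0008,0.027,-0.0023,0.0008,0.2697],[0.0001,0.0007,0.027,-0.0022,0.0008,0.2697],[0.0002,0.0007,0.027,-0.0023,0.0008,0.2696],[0.0002,0.0006,0.027,-0.0022,0.0008,0.2697],[0.0004,0.0006,0.027,-0.0023,0.0009,0.2697]]
[[0.0004,0.0005,0.027,-0.0022,0.0008,0.2697]]
```

```bash
python3 -m jog '[[0,0.001,0.027,-0.002,0.001,0.27],[0,0.001,0.027,-0.002,0.001,0.27],[0,0.001,0.027,-0.002,0.001,0.27],[0,0.001,0.027,-0.002,0.001,0.27],[0,0.001,0.027,-0.002,0.001,0.27]]' && python3 -m jog '[[0,0.001,0.027,-0.002,0.001,0.27],[0,0,0,0,0,0],[0,0,0,0,0,0]]'
python3 - <<'E'
from h import *
Rt=toolR(A35,.8); p=ctop()-Rt[:,2]*.03; err(p,Rt)
im,C=snap('wrist','w2'); r=proj(C,ctop()); print(r)
e=disc(im,r); print(e, onz(C,*e[0],.2178),ctop())
E
```

```text
time: 2.58
position: [0.5058, 0.0357, 0.2528]
tcp_rot: [0.935, -0.187, 0.268, -0.138]
wrist_force: [-0.3, -0.7, -0.3]
grip_width: 0.999
time: 2.95
position: [0.513, 0.038, 0.2425]
tcp_rot: [0.921, -0.246, 0.259, -0.154]
wrist_force: [0.2, -0.6, -0.2]
grip_width: 0.998
poserr(tool) [ 0.0012  0.0023 -0.0007] rot [-0.0001  0.0022  0.0008] F [ 0.2182 -0.6425 -0.1698] j [-0.0982 -0.0605  2.006   0.3558  0.648   1.7699] t 2.95 g 0.9980529183102878
[245.844  219.9892]
((289.08868408203125, 211.40689086914062), (405.4358215332031, 583.5930786132812), 72.8560562133789) [0.5223 0.0186 0.2178] [0.5299 0.0454 0.2178]
```

View pics/w2.png

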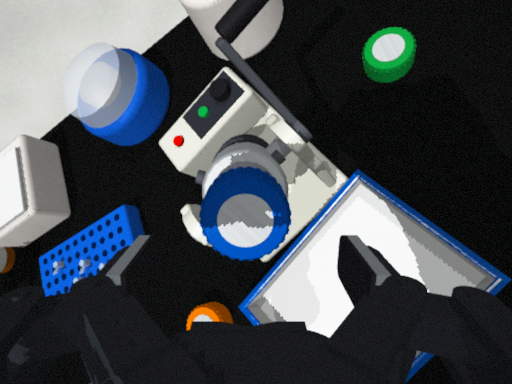

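```bash
python3 - <<'E'
from h import *
Rt=toolR(A35,.8); p=ctop()+Rt[:,2]*.026; err(p,Rt); plan(p,Rt,4)
im=cv2.imread('pics/w2.png'); C=cam('wrist'); 
h=cv2.cvtColor(im,cv2.COLOR_BGR2HSV); m=cv2.inRange(h,(105,130,40),(125,255,255)); m[:,:195]=0;m[:,295:]=0;m[:160]=0;m[265:]=0
c=max(cv2.findContours(m,cv2.RETR_EXTERNAL,cv2.CHAIN_APPROX_NONE)[0],key=len); print(cv2.fitEllipse(c),cv2.boundingRect(c))
for k in (0,.006,.03): print(k,proj(C,ctop()-Rt[:,2]*-k))
E
```

```text
poserr(tool) [ 0.0012  0.0022 -0.0568] rot [0.0001 0.0024 0.0011] F [-0.5237 -0.1138  0.6124] j [-0.098  -0.0608  2.006   0.3559  0.6479  1.7705] t 3.0 g 1.0042861131595135
from [0.513  0.0381 0.2426] to [0.5442 0.0495 0.1965] rot [-0.0001 -0.0024 -0.0011]
[[-0.0006,-0.0011,0.0284,-0.0001,-0.0012,-0.0006],[-0.0007,-0.0011,0.0284,0,-0.0012,-0.0005],[-0.0006,-0.0011,0.0284,-0.0001,-0.0012,-0.0006],[-0.0006,-0.001,0.0284,0,-0.0013,-0.0006]]
((244.74078369140625, 213.96444702148438), (88.85171508789062, 92.89087677001953), 5.825160503387451) (200, 167, 91, 94)
0 [246.1317 219.9457]
0.006 [246.1955 216.5079]
0.03 [246.4159 204.6226]
```

```bash
python3 -m jog '[[-0.001,-0.001,0.028,0,-0.001,-0.001],[-0.001,-0.001,0.028,0,-0.001,0],[0,-0.001,0.028,0,-0.001,-0.001],[0,-0.001,0.028,0,-0.001,0],[0,0,0,0,0,0]]' && python3 -m jog '[[0,0,0,0,0,0],[0,0,0,0,0,0],[0,0,0,0,0,0],[0,0,0,0,0,0]]' 0.3 60
python3 - <<'E'
from h import *
Rt=toolR(A35,.8); p=ctop()+Rt[:,2]*.026; err(p,Rt)
im,C=snap('wrist','w3')
E
```

```text
time: 3.62
position: [0.544, 0.0499, 0.1953]
tcp_rot: [0.922, -0.246, 0.257, -0.155]
wrist_force: [0.8, 0.9, -0.1]
grip_width: 1.0
time: 4.12
position: [0.5441, 0.0496, 0.1973]
tcp_rot: [0.921, -0.246, 0.258, -0.155]
wrist_force: [-4.1, 0.2, 7.0]
grip_width: 0.66
poserr(tool) [ 0.0002 -0.0004 -0.0007] rot [0.0008 0.0007 0.0021] F [-4.0624  0.2043  6.987 ] j [-0.0631  0.0749  1.9854  0.3909  0.5307  1.7476] t 4.125 g 0.659636451239235
```

View pics/w3.png

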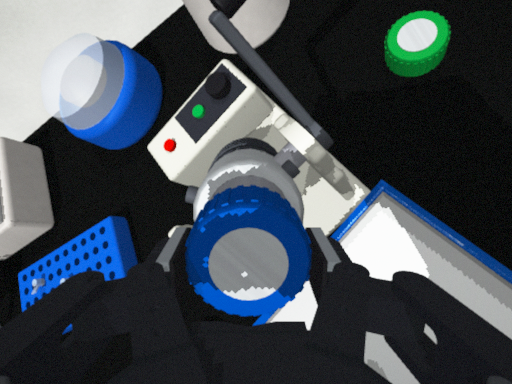

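```bash
python3 -m jog '[[0,0,0,0,0,0],[0,0,-0.0007,0,0,-0.17],[0,0,-0.0007,0,0,-0.34],[0,0,-0.0007,0,0,-0.34],[0,0,0,0,0,0]]' -0.3 70
python3 - <<'E'
from h import *
s=state(); print(s['wrist_force'],s['ft_torque'],s['joints'],s['grip_width'])
im,C=snap('wrist','w4')
E
```

```text
time: 4.8
position: [0.5435, 0.0493, 0.1977]
tcp_rot: [0.952, -0.047, 0.285, -0.097]
wrist_force: [0.9, -1.7, 0.5]
grip_width: 0.646
[ 0.9055 -1.6634  0.5229] [-0.1905  0.0995 -0.1266] [-0.0638  0.0731  1.9862  0.3899  0.5324  1.3243] 0.6460677740924243
```

View pics/w4.png

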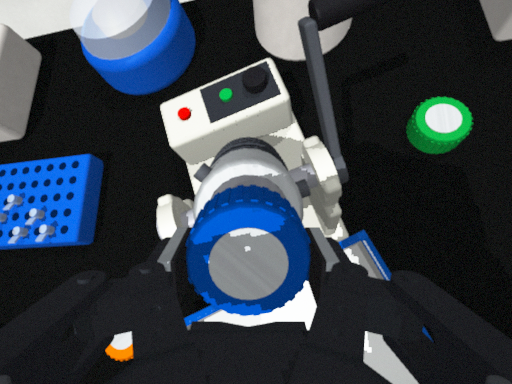

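```bash
python3 -m jog '[[0,0,-0.0007,0,0,-0.34],[0,0,-0.0007,0,0,-0.34],[0,0,-0.0007,0,0,-0.34],[0,0,-0.0007,0,0,-0.34],[0,0,-0.0007,0,0,-0.34]]' && python3 -m jog '[[0,0,-0.0007,0,0,-0.34],[0,0,-0.0007,0,0,-0.34],[0,0,-0.0007,0,0,-0.34],[0,0,-0.0007,0,0,-0.34],[0,0,-0.0007,0,0,-0.34]]'
python3 - <<'E'
from h import *
s=state(); print(s['wrist_force'],s['ft_torque'],s['joints'],s['grip_width'])
im,C=snap('wrist','w5')
E
```

```text
time: 5.48
position: [0.5426, 0.0489, 0.1991]
tcp_rot: [0.887, 0.351, 0.299, 0.029]
wrist_force: [-0.7, -4.3, 1.2]
grip_width: 0.649
time: 6.1
position: [0.5417, 0.0487, 0.2007]
tcp_rot: [0.663, 0.685, 0.261, 0.15]
wrist_force: [0.1, -1.9, 2.1]
grip_width: 0.65
[ 0.0698 -1.9093  2.145 ] [-0.2988 -0.0135 -0.2074] [-0.0654  0.0644  1.9876  0.3871  0.5393 -0.3755] 0.6503479843532018
```

View pics/w5.png

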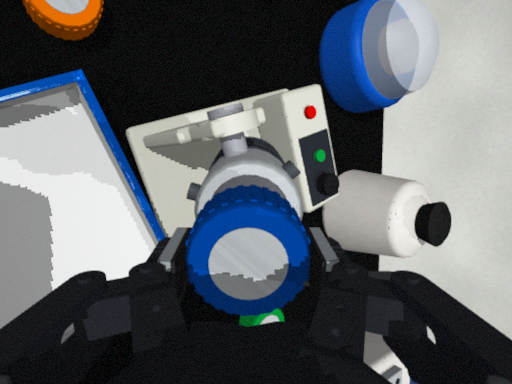

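```bash
python3 -m jog '[[0,0,-0.0007,0,0,-0.34],[0,0,-0.0007,0,0,-0.34],[0,0,-0.0007,0,0,-0.34],[0,0,-0.0007,0,0,-0.34],[0,0,-0.0007,0,0,-0.34]]' && python3 -m jog '[[0,0,-0.0007,0,0,-0.34],[0,0,-0.0007,0,0,-0.34],[0,0,-0.0007,0,0,-0.34],[0,0,-0.0007,0,0,-0.3],[0,0,0,0,0,0]]'
python3 - <<'E'
from h import *
s=state(); print(s['wrist_force'],s['ft_torque'],s['joints'],s['grip_width'])
im,C=snap('wrist','w6')
Rt=toolR(A35,.8); print(Rt.T@(s['position']-ctop())); rv=R.from_matrix(Rt).inv()*R.from_quat(s['tcp_rot']); print(rv.as_rotvec())
E
```

```text
time: 6.78
position: [0.5407, 0.0486, 0.2021]
tcp_rot: [0.323, 0.897, 0.176, 0.244]
wrist_force: [-0.4, -0.6, 1.5]
grip_width: 0.654
time: 7.4
position: [0.54, 0.0484, 0.2032]
tcp_rot: [0.017, 0.953, 0.088, 0.288]
wrist_force: [3.4, -1.3, 1.2]
grip_width: 0.645
[ 3.3532 -1.3247  1.2037] [-0.2613 -0.1334 -0.1037] [-0.0667  0.0569  1.989   0.3846  0.5456 -1.8765] 0.6454776898524777
[ 0.0001 -0.0002  0.018 ]
[ 0.0008 -0.0005  2.6559]
```

View pics/w6.png

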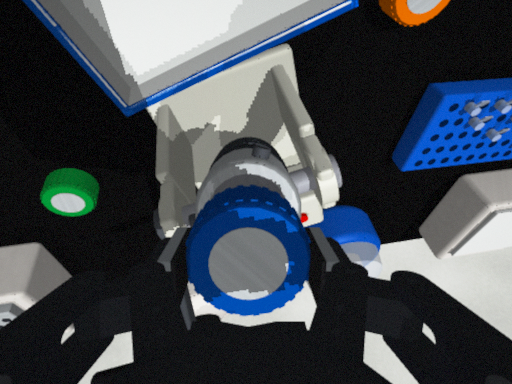

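```bash
python3 -m jog '[[0,0,-0.004,0,0,0],[0,0,-0.006,0,0,0],[0,0,-0.008,0,0,0]]' && python3 - <<'E'
from h import *
s=state(); print(s['wrist_force'],s['ft_torque'],s['grip_width'])
Rt=toolR(A35,.8); print(Rt.T@(s['position']-ctop()))
im,C=snap('wrist','w7')
E
```

```text
time: 7.82
position: [0.5345, 0.0471, 0.2103]
tcp_rot: [0.015, 0.954, 0.088, 0.287]
wrist_force: [1.0, -0.6, -0.2]
grip_width: 0.647
[ 1.0491 -0.5699 -0.2131] [-0.1324  0.1439 -0.0515] 0.6466237930951249
[-0.0005 -0.      0.0089]
```

View pics/w7.png

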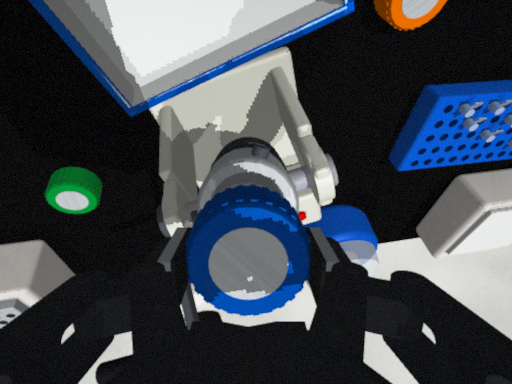

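```bash
python3 - <<'E'
from h import *
s=dict(state()); Rn=R.from_quat(s['tcp_rot']).as_matrix()
p1=s['position']-Rn[:,2]*.07; print(p1)
R2=toolR(0,.8-3.627); pl=M([-.08,-.24,0]); p2=np.r_[pl[:2],.12]
s['position']=p1
plan(p2,R2,7,s)
E
```

```text
[0.4959 0.0359 0.2681]
from [0.4959 0.0359 0.2681] to [ 0.5716 -0.1924  0.12  ] rot [0.1883 0.581  0.0043]
[[0,-0.0721,0.0362,0.0538,0.166,0.0012],[-0.0032,-0.0711,0.0381,0.0538,0.166,0.0013],[-0.0065,-0.0701,0.0395,0.0538,0.166,0.0012],[-0.0098,-0.069,0.0407,0.0538,0.166,0.0012],[-0.0133,-0.0678,0.0416,0.0538,0.166,0.0013]]
[[-0.0168,-0.0668,0.0422,0.0538,0.166,0.0012],[-0.0203,-0.0655,0.0424,0.0538,0.166,0.0012]]
```

```bash
python3 -m jog '[[0,0,-0.035,0,0,0],[0,0,-0.07,0,0,0],[0,0,-0.035,0,0,0]]' && python3 -m jog '[[0,-0.072,0.036,0.054,0.166,0.001],[-0.003,-0.071,0.038,0.054,0.166,0.001],[-0.006,-0.07,0.04,0.054,0.166,0.001],[-0.01,-0.069,0.041,0.054,0.166,0.001],[-0.013,-0.068,0.042,0.054,0.166,0.001]]' && python3 -m jog '[[-0.017,-0.067,0.042,0.054,0.166,0.001],[-0.02,-0.066,0.042,0.054,0.166,0.001],[0,0,0,0,0,0],[0,0,0,0,0,0]]' && python3 - <<'E'
from h import *
im,C=snap('wrist','w8'); im,_=snap('scene','s8')
R2=toolR(0,.8-3.627); pl=M([-.08,-.24,0]);p2=np.r_[pl[:2],.030]; err(p2,R2); plan(p2,R2,3)
E
```

```text
time: 8.25
position: [0.4955, 0.0359, 0.2689]
tcp_rot: [0.014, 0.953, 0.087, 0.288]
wrist_force: [-0.5, 0.6, -1.3]
grip_width: 0.646
time: 8.88
position: [0.5503, -0.1281, 0.1609]
tcp_rot: [0.017, 0.996, 0.024, 0.082]
wrist_force: [0.2, -0.2, -1.0]
grip_width: 0.65
time: 9.38
position: [0.5717, -0.1923, 0.1197]
tcp_rot: [0.017, 1.0, -0.001, 0.0]
wrist_force: [-0.3, 0.2, -1.0]
grip_width: 0.646
poserr(tool) [-0.0003  0.0002 -0.0906] rot [ 0.002  -0.0019 -0.0019] F [ 0.0705 -0.5407 -1.6127] j [-0.3844  0.5225  1.4776 -0.0013  1.1391 -1.9211] t 9.475 g 0.6447629886478892
from [ 0.5718 -0.1921  0.1206] to [ 0.5716 -0.1924  0.03  ] rot [-0.002   0.0019  0.0019]
[[0.0003,0,0.0604,-0.0013,0.0013,0.0012],[0.0003,-0.0001,0.0604,-0.0013,0.0012,0.0013],[0.0002,-0.0001,0.0603,-0.0014,0.0013,0.0012]]
```

View pics/w8.png

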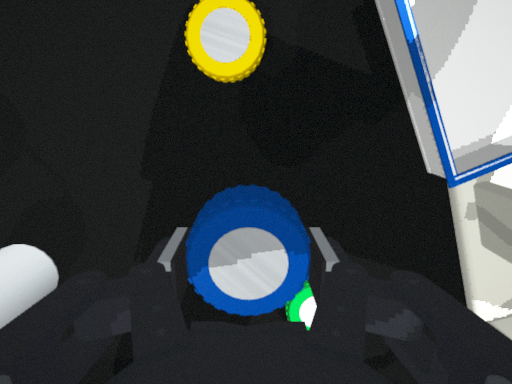

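View pics/s8.png

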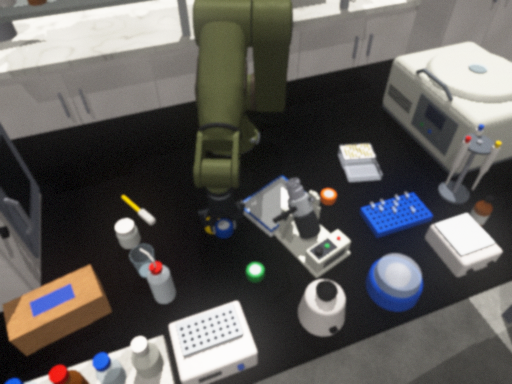

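```bash
python3 -m jog '[[0,0,0.06,-0.001,0.001,0.001],[0,0,0.06,-0.001,0.001,0.001],[0,0,0.06,-0.001,0.001,0.001],[0,0,0.03,0,0,0],[0,0,0.014,0,0,0]]' && python3 -m jog '[[0,0,0,0,0,0],[0,0,0.001,0,0,0],[0,0,0.001,0,0,0]]'  && python3 - <<'E'
from h import *
R2=toolR(0,.8-3.627); pl=M([-.08,-.24,0]);p2=np.r_[pl[:2],.005]; err(p2,R2)
E
```

```text
time: 10.1
position: [0.572, -0.1927, 0.0079]
tcp_rot: [0.017, 1.0, -0.0, -0.0]
wrist_force: [-0.6, -0.4, -1.1]
grip_width: 0.644
time: 10.48
position: [0.5722, -0.193, 0.0073]
tcp_rot: [0.018, 1.0, -0.0, 0.0]
wrist_force: [0.3, 0.9, -0.4]
grip_width: 0.649
poserr(tool) [-0.0006 -0.0006 -0.0023] rot [ 0.0008 -0.     -0.0002] F [ 0.2528  0.8932 -0.3574] j [-0.3857  0.6807  1.5261 -0.0009  0.9345 -1.9208] t 10.475 g 0.6490277821868309
```

Lower a little more until contact, then release.

```bash
python3 -m jog '[[0,0,0.002,0,0,0],[0,0,0.001,0,0,0],[0,0,0.001,0,0,0]]'  && python3 -m jog '[[0,0,0,0,0,0],[0,0,0,0,0,0],[0,0,0,0,0,0]]' 1 && python3 - <<'E'
from h import *
R2=toolR(0,.8-3.627); pl=M([-.08,-.24,0]);p2=np.r_[pl[:2],.005]; err(p2,R2)
im,C=snap('wrist','w9')
E
```

```text
time: 10.85
position: [0.5722, -0.193, 0.0056]
tcp_rot: [0.018, 1.0, -0.0, -0.0]
wrist_force: [-4.9, 1.3, 12.7]
grip_width: 0.651
time: 11.22
position: [0.5718, -0.1929, 0.0045]
tcp_rot: [0.018, 1.0, -0.0, -0.001]
wrist_force: [0.7, -1.0, 0.6]
grip_width: 1.001
poserr(tool) [-0.0003 -0.0005  0.0005] rot [ 0.0003  0.0012 -0.0001] F [ 0.6845 -1.0026  0.6484] j [-0.3857  0.685   1.5268 -0.0009  0.9308 -1.9207] t 11.225 g 1.0008717907162716
```

View pics/w9.png

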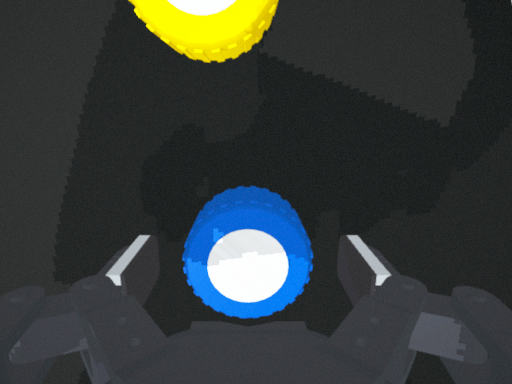

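```bash
python3 - <<'E'
from h import *
s=dict(state()); s['position']=s['position']+np.array([0,0,.15])
R3=toolR(0,-np.pi/2); pg=M([.05,-.118,.2266]); print(pg); plan(pg+[0,0,.05],R3,8,s)
E
```

```text
[ 0.6629 -0.0392  0.2266]
from [ 0.5718 -0.1929  0.1545] to [ 0.6629 -0.0392  0.2766] rot [-0.001  -0.0008  1.2563]
[[-0.0214,0.0392,-0.0306,-0.0003,-0.0002,0.3141],[-0.015,0.042,-0.0305,-0.0002,-0.0002,0.3141],[-0.0082,0.0439,-0.0305,-0.0003,-0.0002,0.3141],[-0.0013,0.0446,-0.0306,-0.0002,-0.0002,0.314],[0.0058,0.0442,-0.0305,-0.0003,-0.0002,0.3141]]
[[0.0125,0.0429,-0.0305,-0.0003,-0.0002,0.3141],[0.0192,0.0403,-0.0305,-0.0002,-0.0002,0.3141],[0.0251,0.0369,-0.0306,-0.0003,-0.0002,0.3141]]
```

```bash
python3 -m jog '[[0,0,-0.04,0,0,0],[0,0,-0.1,0,0,0],[0,0,-0.1,0,0,0],[0,0,-0.06,0,0,0]]' && python3 -m jog '[[-0.021,0.039,-0.031,0,0,0.314],[-0.015,0.042,-0.031,0,0,0.314],[-0.008,0.044,-0.03,0,0,0.314],[-0.001,0.045,-0.03,0,0,0.314],[0.006,0.044,-0.031,0,0,0.314]]' 0.2 && python3 -m jog '[[0.012,0.043,-0.03,0,0,0.314],[0.019,0.04,-0.031,0,0,0.314],[0.025,0.037,-0.031,0,0,0.314],[0,0,0,0,0,0],[0,0,0,0,0,0]]' && python3 - <<'E'
from h import *
im,C=snap('wrist','w10')
R3=toolR(0,-np.pi/2); pg=M([.05,-.118,.2266]);err(pg+[0,0,.05],R3)
for y in (-.074,-.113,-.152): print(proj(C,M([.05,y,.2266])))
print(proj(C,M([-.0516,0,.2137])))
T,C=snap('top','t10')
E
```

```text
time: 11.78
position: [0.5726, -0.193, 0.159]
tcp_rot: [0.018, 1.0, -0.001, 0.001]
wrist_force: [-0.3, 0.3, 0.4]
grip_width: 1.003
time: 12.4
position: [0.6286, -0.0959, 0.2332]
tcp_rot: [0.401, 0.916, -0.0, 0.0]
wrist_force: [0.2, -0.4, 0.6]
grip_width: 0.599
time: 13.02
position: [0.6624, -0.0397, 0.2771]
tcp_rot: [0.601, 0.799, -0.001, -0.0]
wrist_force: [-0.7, -0.1, 1.0]
grip_width: 0.602
poserr(tool) [-0.0005 -0.0007 -0.0003] rot [ 0.0017  0.     -0.002 ] F [ 0.4313  0.5138 -0.6353] j [-0.1152  0.5399  1.0813 -0.0006  1.522  -0.3964] t 13.075 g 0.6029575584575941
[248.3204 145.413 ]
[248.0863 203.3775]
[247.8747 255.7531]
[84.2967 22.0201]
```

View pics/w10.png

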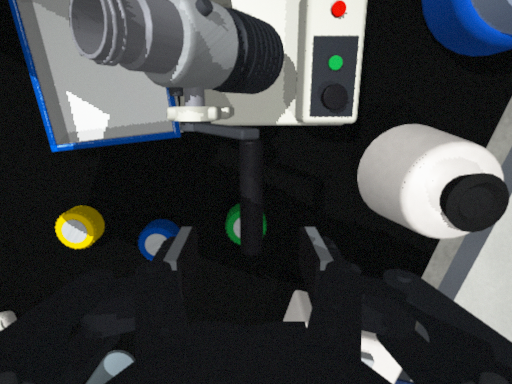

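View pics/t10.png

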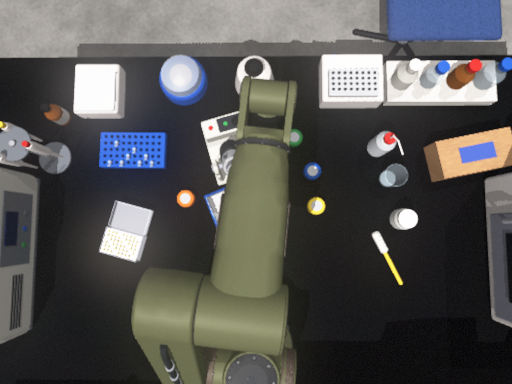

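```bash
python3 -m jog '[[0,0.001,0.045,0,0,0],[0,0.001,0.045,0,0,0],[0,0,0.04,0,0,0],[0,0,0,0,0,0]]' && python3 -m jog '[[0,0,0,0,0,0],[0,0,0,0,0,0],[0,0,0,0,0,0],[0,0,0,0,0,0]]' -1 20 && python3 - <<'E'
from h import *
im,C=snap('wrist','w11')
R3=toolR(0,-np.pi/2); pg=M([.05,-.118,.2266]);err(pg-[0,0,.015],R3)
E
```

```text
time: 13.62
position: [0.6629, -0.0395, 0.2104]
tcp_rot: [0.602, 0.799, -0.001, -0.002]
wrist_force: [0.2, 0.3, 0.5]
grip_width: 0.599
time: 14.12
position: [0.6643, -0.0391, 0.2132]
tcp_rot: [0.602, 0.799, 0.0, 0.001]
wrist_force: [4.6, -0.3, 6.2]
grip_width: 0.175
poserr(tool) [-0.0003  0.0014 -0.0016] rot [-0.0013 -0.0011 -0.0005] F [3.5717 0.124  6.4855] j [-0.1137  0.5752  1.1728 -0.0005  1.392  -0.3933] t 14.175 g 0.17572773765100796
```

View pics/w11.png

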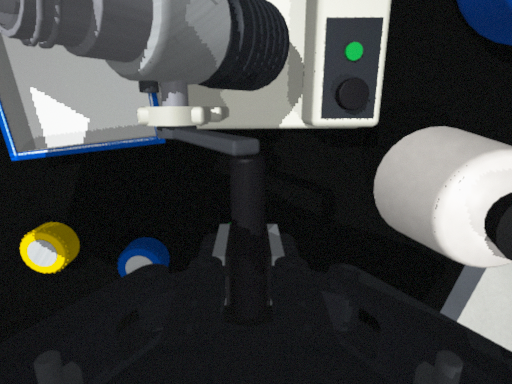

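```bash
python3 - <<'E'
import numpy as np
a=np.radians(np.arange(-30,46,5)); y=np.diff(-.1*np.sin(a))/.5; z=-np.diff(.1*np.cos(a))/.5
for u,v in zip(y,z): print('[0,%.4f,%.4f,0,0,0]'%(u,v))
E
```

```text
[0,-0.0155,-0.0081,0,0,0]
[0,-0.0161,-0.0067,0,0,0]
[0,-0.0166,-0.0052,0,0,0]
[0,-0.0170,-0.0038,0,0,0]
[0,-0.0173,-0.0023,0,0,0]
[0,-0.0174,-0.0008,0,0,0]
[0,-0.0174,0.0008,0,0,0]
[0,-0.0173,0.0023,0,0,0]
[0,-0.0170,0.0038,0,0,0]
[0,-0.0166,0.0052,0,0,0]
[0,-0.0161,0.0067,0,0,0]
[0,-0.0155,0.0081,0,0,0]
[0,-0.0147,0.0094,0,0,0]
[0,-0.0138,0.0106,0,0,0]
[0,-0.0129,0.0118,0,0,0]
```

```bash
python3 -m jog '[[0,-0.0155,-0.008,0,0,0],[0,-0.016,-0.0067,0,0,0],[0,-0.0166,-0.0052,0,0,0],[0,-0.017,-0.0038,0,0,0],[0,-0.0173,-0.0023,0,0,0]]' && python3 - <<'E'
from h import *
im,C=snap('wrist','w12'); s=state(); print(s['wrist_force'],s['grip_width'],M([0,0,0]),Rm().T@(s['position']-M([0,0,.14])))
E
```

```text
time: 14.8
position: [0.6267, -0.0502, 0.2286]
tcp_rot: [0.601, 0.799, 0.003, 0.004]
wrist_force: [19.7, 2.5, 15.7]
grip_width: 0.181
[12.6221  0.3864 15.5051] 0.1779786632547039 [0.5823 0.0604 0.    ] [ 0.0113 -0.1185  0.0885]
```

View pics/w12.png

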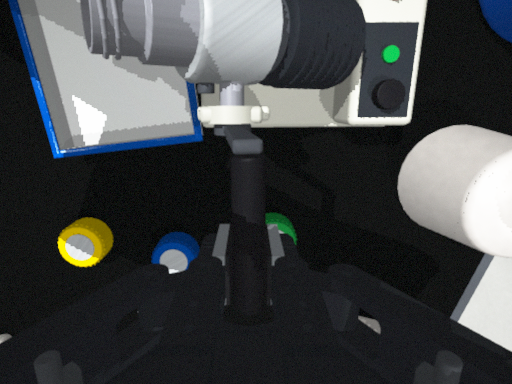

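Works; head has swung with it. Continue the arc.

```bash
python3 -m jog '[[0,-0.0174,-0.0008,0,0,0],[0,-0.0174,0.0008,0,0,0],[0,-0.0173,0.0023,0,0,0],[0,-0.017,0.0038,0,0,0],[0,-0.0166,0.0052,0,0,0]]' && python3 -m jog '[[0,-0.016,0.0067,0,0,0],[0,-0.0155,0.008,0,0,0],[0,-0.0147,0.0094,0,0,0],[0,-0.0138,0.0106,0,0,0],[0,-0.013,0.0118,0,0,0]]' && python3 -m jog '[[0,-0.003,0.003,0,0,0],[0,0,0,0,0,0],[0,0,0,0,0,0],[0,0,0,0,0,0]]' && python3 - <<'E'
from h import *
im,C=snap('wrist','w13'); s=state(); print(s['wrist_force'],s['grip_width'],Rm().T@(s['position']-M([0,0,.14])))
snap('scene','s13')
crop(cv2.imread('pics/s13.png'),200,150,360,270,5,'s13c')
E
```

```text
time: 15.48
position: [0.5849, -0.062, 0.2218]
tcp_rot: [0.601, 0.799, 0.002, 0.003]
wrist_force: [13.8, 2.4, 9.8]
grip_width: 0.177
time: 16.1
position: [0.5498, -0.0721, 0.1983]
tcp_rot: [0.602, 0.799, 0.002, 0.003]
wrist_force: [12.1, 1.6, 10.6]
grip_width: 0.18
time: 16.6
position: [0.5483, -0.0725, 0.1968]
tcp_rot: [0.602, 0.799, 0.001, 0.003]
wrist_force: [10.9, 2.1, 9.2]
grip_width: 0.172
[11.2225  2.7343  8.6966] 0.1776941698905957 [-0.0693 -0.1184  0.0568]
```

View pics/w13.png

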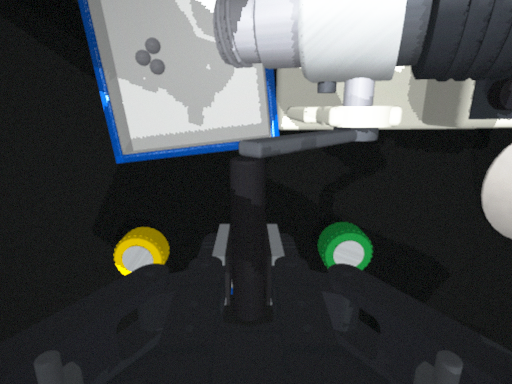

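View pics/s13c.png

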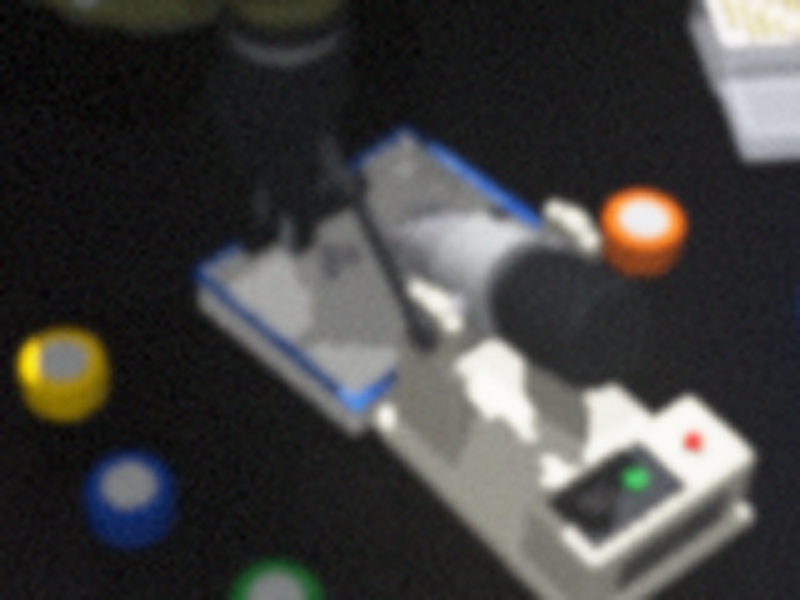

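```bash
python3 -m jog '[[0,0.013,-0.0118,0,0,0],[0,0.0138,-0.0106,0,0,0],[0,0.0147,-0.0094,0,0,0],[0,0.0155,-0.008,0,0,0],[0,0.016,-0.0067,0,0,0]]' && python3 -m jog '[[0,0.0166,-0.0052,0,0,0],[0,0.017,-0.0038,0,0,0],[0,0.0173,-0.0023,0,0,0],[0,0.0174,-0.0008,0,0,0],[0,0.0174,0.0008,0,0,0]]' && python3 -m jog '[[0,0.0173,0.0023,0,0,0],[0,0.017,0.0038,0,0,0],[0,0.0166,0.0052,0,0,0],[0,0.016,0.0067,0,0,0],[0,0.0155,0.008,0,0,0]]' && python3 -m jog '[[0,0.005,0.003,0,0,0],[0,0.003,0.002,0,0,0],[0,0,0,0,0,0]]' && python3 - <<'E'
from h import *
s=state(); print(s['wrist_force'],s['grip_width'],Rm().T@(s['position']-M([0,0,.14])))
im,C=snap('wrist','w14')
E
```

```text
time: 17.32
position: [0.5809, -0.0629, 0.2185]
tcp_rot: [0.602, 0.799, -0.001, -0.001]
wrist_force: [-6.4, -0.3, 2.0]
grip_width: 0.178
time: 17.95
position: [0.6222, -0.0508, 0.2235]
tcp_rot: [0.602, 0.799, -0.001, -0.001]
wrist_force: [-5.5, -0.9, 6.9]
grip_width: 0.175
time: 18.58
position: [0.6617, -0.0394, 0.2103]
tcp_rot: [0.602, 0.799, -0.001, -0.002]
wrist_force: [-7.9, -0.6, 0.7]
grip_width: 0.178
time: 18.95
position: [0.6643, -0.0387, 0.2088]
tcp_rot: [0.602, 0.799, -0.002, -0.002]
wrist_force: [-23.6, -1.6, 12.8]
grip_width: 0.175
[-23.6048  -1.5571  12.7842] 0.17489487776661705 [ 0.0516 -0.1179  0.0688]
```

View pics/w14.png

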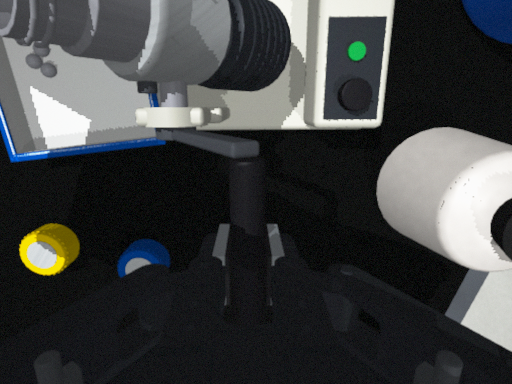

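```bash
python3 -m jog '[[0,-0.003,0,0,0,0],[0,-0.003,0,0,0,0],[0,0,0,0,0,0]]' 0.2 && python3 -m jog '[[0,0,-0.05,0,0,0],[0,0,-0.08,0,0,0],[0,0,-0.03,0,0,0],[0,0,0,0,0,0],[0,0,0,0,0,0]]' && python3 - <<'E'
from h import *
im,C=snap('wrist','w15'); 
for y in (-.074,-.152): print(proj(C,M([.05,y,.2266])))
print(proj(C,M([-.0516,0,.2137])))
R2=toolR(0,.8-3.627); plan(np.array([.572,-.193,.15]),R2,8)
E
```

```text
time: 19.38
position: [0.6632, -0.0392, 0.2079]
tcp_rot: [0.602, 0.799, -0.0, -0.0]
wrist_force: [0.3, -0.1, 0.8]
grip_width: 0.601
time: 20.0
position: [0.663, -0.0391, 0.2861]
tcp_rot: [0.602, 0.799, -0.001, -0.001]
wrist_force: [0.6, 0.9, 0.1]
grip_width: 0.598
[247.1655 144.4745]
[247.0973 250.5623]
[90.6044 27.21  ]
from [ 0.6631 -0.0391  0.2862] to [ 0.572 -0.193  0.15 ] rot [-0.0024 -0.003  -1.2559]
[[-0.0307,-0.0324,0.0341,-0.0006,-0.0007,-0.314],[-0.0253,-0.0368,0.0341,-0.0006,-0.0008,-0.3139],[-0.0192,-0.0403,0.0342,-0.0006,-0.0007,-0.314],[-0.0127,-0.0428,0.0341,-0.0006,-0.0008,-0.314],[-0.0057,-0.0443,0.0341,-0.0006,-0.0007,-0.3139]]
[[0.0012,-0.0446,0.0341,-0.0006,-0.0008,-0.314],[0.0082,-0.0439,0.0341,-0.0006,-0.0008,-0.314],[0.015,-0.0421,0.034,-0.0006,-0.0007,-0.3139]]
```

View pics/w15.png

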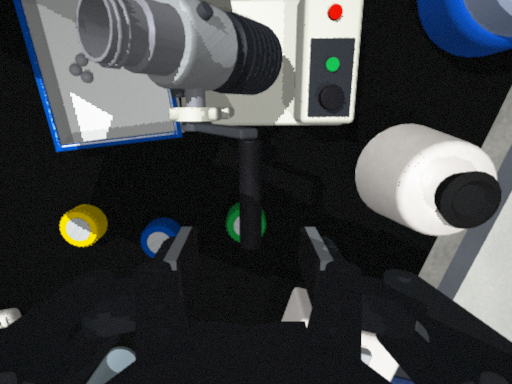

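```bash
python3 -m jog '[[-0.031,-0.032,0,0,0,-0.314],[-0.025,-0.037,0,0,0,-0.314],[-0.019,-0.04,0,0,0,-0.314],[-0.013,-0.043,0.055,-0.001,-0.001,-0.314],[-0.006,-0.044,0.055,-0.001,-0.001,-0.314]]' 1 && python3 -m jog '[[0.001,-0.045,0.055,-0.001,-0.001,-0.314],[0.008,-0.044,0.055,-0.001,-0.001,-0.314],[0.015,-0.042,0.055,0,0,-0.314],[0,0,0,0,0,0],[0,0,0,0,0,0]]' && python3 - <<'E'
from h import *
im,C=snap('wrist','w16'); 
R2=toolR(0,.8-3.627); p=np.array([.572,-.193,.0065]); plan(p,R2,4)
r=proj(C,[.572,-.193,.03]); e=disc(im,r); print(r,e,onz(C,*e[0],.03))
E
```

```text
time: 20.68
position: [0.6062, -0.1358, 0.2313]
tcp_rot: [0.248, 0.969, -0.0, -0.0]
wrist_force: [1.1, 0.3, -0.6]
grip_width: 0.998
time: 21.3
position: [0.5736, -0.1928, 0.1511]
tcp_rot: [0.019, 1.0, 0.0, 0.001]
wrist_force: [1.2, 0.7, 0.6]
grip_width: 1.001
from [ 0.5738 -0.1927  0.1515] to [ 0.572  -0.193   0.0065] rot [ 0.0001  0.003  -0.0018]
[[0.0011,-0.0002,0.0725,0.0001,0.0015,-0.0009],[0.001,-0.0002,0.0725,0,0.0015,-0.0009],[0.001,-0.0001,0.0725,0.0001,0.0014,-0.0009],[0.001,-0.0002,0.0724,0,0.0015,-0.001]]
[245.7812 181.3262] ((247.47047424316406, 180.8603057861328), (36.541709899902344, 37.606407165527344), 91.40567016601562) [ 0.5716 -0.1915  0.03  ]
```

View pics/w16.png

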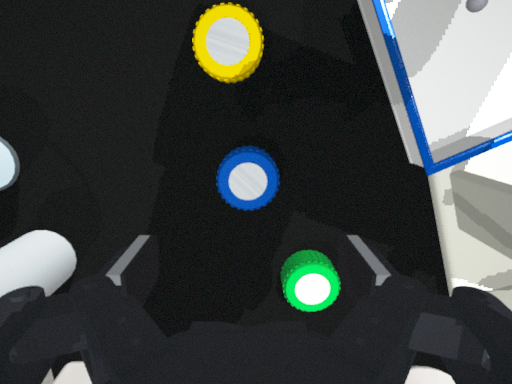

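```bash
python3 -m jog '[[0.001,0,0.072,0,0.001,-0.001],[0.001,0,0.072,0,0.002,-0.001],[0.001,0,0.073,0,0.001,-0.001],[0.001,0,0.06,0,0.002,-0.001],[0,0,0.012,0,0,0]]' && python3 -m jog '[[0,0,0,0,0,0],[0,0,0,0,0,0]]' && python3 -m jog '[[0,0,0,0,0,0],[0,0,0,0,0,0],[0,0,0,0,0,0],[0,0,0,0,0,0]]' -0.3 70 && python3 - <<'E'
from h import *
R2=toolR(0,.8-3.627); p=np.array([.572,-.193,.0056]); err(p,R2)
E
```

```text
time: 21.98
position: [0.5711, -0.1923, 0.0051]
tcp_rot: [0.017, 1.0, 0.001, -0.001]
wrist_force: [-0.2, -0.5, 0.2]
grip_width: 1.0
time: 22.22
position: [0.5721, -0.1932, 0.0077]
tcp_rot: [0.017, 1.0, -0.0, 0.0]
wrist_force: [-0.1, 0.6, -0.8]
grip_width: 0.997
time: 22.72
position: [0.5716, -0.1935, 0.0072]
tcp_rot: [0.017, 1.0, -0.0, 0.0]
wrist_force: [-3.6, -0.6, 8.5]
grip_width: 0.649
poserr(tool) [ 0.0004 -0.0005 -0.0016] rot [ 0.0003 -0.     -0.002 ] F [-3.5724 -0.6254  8.5387] j [-0.387   0.6803  1.5272 -0.0004  0.934  -1.9242] t 22.725 g 0.6490132258896241
```

```bash
python3 - <<'E'
from h import *
s=dict(state()); s['position']=s['position']-np.array([0,0,-.12])
R2=toolR(A35,.8-3.627); p=ctop()-R2[:,2]*.042; plan(p,R2,9,s)
E
```

```text
from [ 0.5716 -0.1935  0.1272] to [0.5068 0.0387 0.2522] rot [-0.1888 -0.581   0.002 ]
[[0.0161,0.0511,-0.0278,-0.0419,-0.1291,0.0004],[0.0144,0.0517,-0.0277,-0.042,-0.1291,0.0005],[0.0126,0.0522,-0.0275,-0.0419,-0.1292,0.0004],[0.0108,0.0528,-0.0271,-0.042,-0.1291,0.0005],[0.0091,0.0534,-0.0266,-0.0419,-0.1291,0.0004]]
[[0.0074,0.0539,-0.0261,-0.042,-0.1291,0.0005],[0.0058,0.0545,-0.0253,-0.0419,-0.1291,0.0004],[0.0041,0.055,-0.0246,-0.042,-0.1292,0.0005],[0.0026,0.0555,-0.0236,-0.0419,-0.1291,0.0004]]
```

```bash
python3 -m jog '[[0,0,-0.06,0,0,0],[0,0,-0.11,0,0,0],[0,0,-0.12,0,0,0],[0,0,-0.12,0,0,0],[0,0,-0.09,0,0,0]]' && python3 - <<'E'
from h import *
s=dict(state()); print(s['position'],s['grip_width'])
R2=toolR(A35,.8-3.627); p=ctop()-R2[:,2]*.055; plan(p,R2,7,s)
E
```

```text
time: 23.35
position: [0.5715, -0.1932, 0.2592]
tcp_rot: [0.017, 1.0, -0.0, 0.0]
wrist_force: [-0.0, 0.3, -1.0]
grip_width: 0.648
[ 0.5715 -0.1932  0.2592] 0.6477815385840443
from [ 0.5715 -0.1932  0.2592] to [0.4996 0.0367 0.2629] rot [-0.1888 -0.5801  0.0022]
[[0.0227,0.065,-0.0011,-0.0539,-0.1658,0.0006],[0.0227,0.0649,-0.0012,-0.054,-0.1657,0.0007],[0.0225,0.0651,-0.0013,-0.0539,-0.1658,0.0006],[0.0225,0.065,-0.0015,-0.054,-0.1657,0.0006],[0.0223,0.0651,-0.0015,-0.0539,-0.1658,0.0006]]
[[0.0223,0.0651,-0.0017,-0.0539,-0.1657,0.0007],[0.0221,0.0651,-0.0017,-0.054,-0.1658,0.0006]]
```

```bash
python3 -m jog '[[0.0227,0.065,-0.001,-0.054,-0.166,0],[0.0227,0.065,-0.001,-0.054,-0.166,0.001],[0.0225,0.065,-0.0013,-0.054,-0.166,0],[0.0225,0.065,-0.0015,-0.054,-0.166,0.001],[0.0223,0.065,-0.0015,-0.054,-0.166,0.001]]' && python3 -m jog '[[0.0223,0.065,-0.0017,-0.054,-0.166,0.001],[0.022,0.065,-0.0017,-0.054,-0.166,0.001],[0,0,0,0,0,0],[0,0,0,0,0,0],[0,0,0,0,0,0]]' && python3 - <<'E'
from h import *
im,C=snap('wrist','w17'); 
R2=toolR(A35,.8-3.627); p=ctop()-R2[:,2]*.055; err(p,R2); plan(ctop()+R2[:,2]*.008,R2,4); print(proj(C,TR+Rm()@np.array([-.0516,0,.0737])))
E
```

```text
time: 23.98
position: [0.5196, -0.0281, 0.2591]
tcp_rot: [0.017, 0.976, 0.064, 0.208]
wrist_force: [1.2, 0.3, -0.5]
grip_width: 0.647
time: 24.6
position: [0.5001, 0.0359, 0.2601]
tcp_rot: [0.018, 0.954, 0.088, 0.287]
wrist_force: [0.0, -0.2, -0.8]
grip_width: 0.644
poserr(tool) [ 0.0012 -0.0013  0.0025] rot [-0.0003  0.0017  0.0018] F [ 0.6394 -0.7398 -1.1013] j [-0.1084 -0.1117  2.0085  0.3433  0.7008 -1.8443] t 24.65 g 0.6451512461366758
from [0.5    0.0359 0.2599] to [0.5343 0.0466 0.2112] rot [ 0.0003 -0.0017 -0.0018]
[[-0.0006,0.0006,0.0303,0.0001,-0.0008,-0.0009],[-0.0007,0.0007,0.0302,0.0002,-0.0009,-0.0009],[-0.0006,0.0007,0.0303,0.0001,-0.0008,-0.0009],[-0.0006,0.0006,0.0302,0.0002,-0.0008,-0.0008]]
[247.7821 207.726 ]
```

View pics/w17.png

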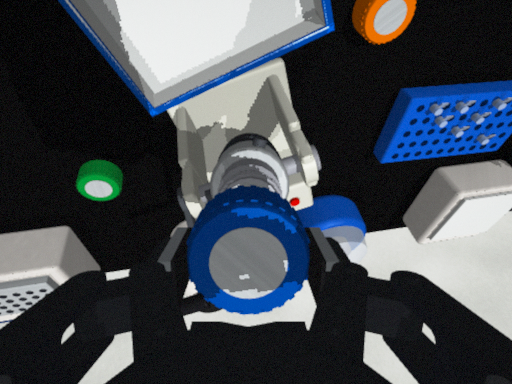

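```bash
python3 -m jog '[[-0.0006,0.0006,0.03,0,-0.001,-0.001],[-0.0006,0.0006,0.03,0,-0.001,-0.001],[-0.0006,0.0006,0.03,0,-0.001,-0.001],[-0.0006,0.0006,0.03,0,-0.001,-0.001],[0,0,0,0,0,0]]' && python3 -m jog '[[0,0,0,0,0,0],[0,0,0,0,0,0]]' && python3 - <<'E'
from h import *
R2=toolR(A35,.8-3.627); p=ctop()+R2[:,2]*.0155; err(p,R2); plan(p,R2,2)
E
```

```text
time: 25.28
position: [0.5339, 0.0473, 0.2104]
tcp_rot: [0.016, 0.954, 0.088, 0.287]
wrist_force: [0.2, 0.3, -0.2]
grip_width: 0.649
time: 25.52
position: [0.5336, 0.0471, 0.2121]
tcp_rot: [0.016, 0.953, 0.088, 0.288]
wrist_force: [0.5, 0.4, -0.6]
grip_width: 0.644
poserr(tool) [ 0.0002  0.0006 -0.0085] rot [-0.0009 -0.0012 -0.001 ] F [ 0.4666  0.3515 -0.6262] j [-0.0715  0.0293  1.995   0.3775  0.5669 -1.871 ] t 25.525 g 0.6439879348066799
from [0.5336 0.0471 0.2121] to [0.5385 0.0478 0.2051] rot [0.0009 0.0012 0.001 ]
[[-0.0002,-0.0006,0.0085,0.0009,0.0012,0.001],[-0.0002,-0.0005,0.0085,0.0009,0.0013,0.0011]]
```

```bash
python3 -m jog '[[0,-0.0005,0.006,0.001,0.001,0.001],[0,-0.0005,0.006,0.001,0.001,0.001],[0,0,0.003,0,0,0],[0,0,0,0,0,0],[0,0,0,0,0,0]]' && python3 - <<'E'
from h import *
R2=toolR(A35,.8-3.627); p=ctop()+R2[:,2]*.0155; err(p,R2); s=state(); print(R2.T@s['wrist_force'])
E
```

```text
time: 26.15
position: [0.5378, 0.0478, 0.2054]
tcp_rot: [0.017, 0.954, 0.088, 0.287]
wrist_force: [0.9, -0.8, -1.4]
grip_width: 0.647
poserr(tool) [ 0.0004  0.     -0.0006] rot [0.0001 0.0003 0.0002] F [ 0.9127 -0.7669 -1.3502] j [-0.0684  0.0489  1.9913  0.3814  0.5522 -1.8737] t 26.15 g 0.6470779468726787
[-0.0883 -1.0111  1.488 ]
```

```bash
python3 -m jog '[[0,0,0.001,0,0,0.34],[0,0,0.0007,0,0,0.34],[0,0,0.0007,0,0,0.34],[0,0,0.0007,0,0,0.34],[0,0,0.0007,0,0,0.34]]' && python3 - <<'E'
from h import *
s=state(); A=R.from_quat(s['tcp_rot']).as_matrix();R2=toolR(A35); print(R2.T@s['wrist_force'],R2.T@(s['position']-ctop()),s['ft_torque'],s['joints'][5],A[:,2]-R2[:,2])
E
```

```text
time: 26.78
position: [0.5387, 0.0484, 0.2038]
tcp_rot: [0.411, 0.861, 0.199, 0.225]
wrist_force: [2.3, 3.3, -1.7]
grip_width: 0.647
[ 1.6224 -2.5371  3.2063] [-0.0004 -0.0005  0.0169] [0.2618 0.1899 0.2857] -1.0193906396648458 [-0.0007  0.0005 -0.0004]
```

```bash
python3 -m jog '[[0,0,0.0008,0,0,0.34],[0,0,0.0008,0,0,0.34],[0,0,0.0007,0,0,0.34],[0,0,0.0007,0,0,0.34],[0,0,0.0007,0,0,0.34]]' && python3 -m jog '[[0,0,0.0007,0,0,0.34],[0,0,0.0007,0,0,0.34],[0,0,0.0007,0,0,0.34],[0,0,0.0007,0,0,0.34]]' && python3 - <<'E'
from h import *
s=state(); A=R.from_quat(s['tcp_rot']).as_matrix();R2=toolR(A35); print(R2.T@s['wrist_force'],R2.T@(s['position']-ctop()),R2.T@s['ft_torque'],s['joints'][5],A[:,2]-R2[:,2])
E
```

```text
time: 27.4
position: [0.5401, 0.049, 0.2026]
tcp_rot: [0.729, 0.615, 0.275, 0.123]
wrist_force: [8.4, 7.6, -2.1]
grip_width: 0.647
time: 27.9
position: [0.5414, 0.049, 0.2019]
tcp_rot: [0.892, 0.336, 0.301, 0.025]
wrist_force: [12.3, 3.1, -3.7]
grip_width: 0.651
[ 8.2647  0.3907 10.3471] [ 0.0008 -0.0003  0.02  ] [ 0.1913  1.026  -0.2186] 0.5082138015862623 [0.0015 0.0002 0.0011]
```

```bash
python3 -m jog '[[0.0018,0.0009,0.0016,0,0,0],[0,0,0,0,0,0]]' && python3 - <<'E'
from h import *
s=state(); A=R.from_quat(s['tcp_rot']).as_matrix();R2=toolR(A35); print(R2.T@s['wrist_force'],R2.T@(s['position']-ctop()),R2.T@s['ft_torque'],s['joints'][5],A[:,2]-R2[:,2])
im,C=snap('wrist','w18')
E
```

```text
time: 28.15
position: [0.5419, 0.049, 0.2011]
tcp_rot: [0.891, 0.34, 0.299, 0.025]
wrist_force: [1.1, -0.8, 0.0]
grip_width: 0.647
[0.6638 1.0794 0.4478] [ 0.0007 -0.0002  0.0208] [-0.119  -0.131  -0.0521] 0.502790470563216 [-0.0002 -0.0001 -0.0002]
```

View pics/w18.png

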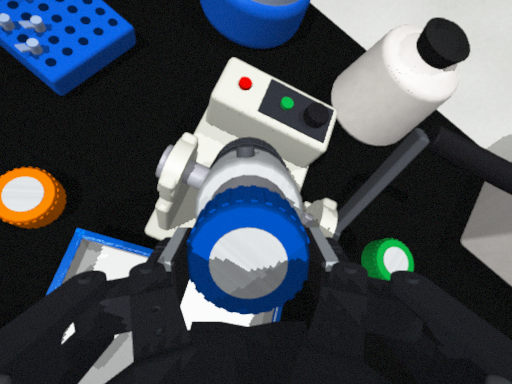

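```bash
python3 -m jog '[[0,0,0.0008,0,0,0.34],[0,0,0.0008,0,0,0.34],[0,0,0.0008,0,0,0.34],[0,0,0.0008,0,0,0.34],[0,0,0.0008,0,0,0.34]]' && python3 - <<'E'
from h import *
s=state(); A=R.from_quat(s['tcp_rot']).as_matrix();R2=toolR(A35); print(R2.T@s['wrist_force'],R2.T@(s['position']-ctop()),R2.T@s['ft_torque'],s['joints'][5],A[:,2]-R2[:,2])
E
```

```text
time: 28.82
position: [0.5431, 0.0491, 0.1996]
tcp_rot: [0.952, -0.061, 0.283, -0.101]
wrist_force: [1.5, -1.5, 0.1]
grip_width: 0.646
[0.9288 1.9025 0.5119] [0.0008 0.     0.0227] [-0.371  -0.1281 -0.0062] 1.357410397970285 [ 0.0001 -0.0003  0.    ]
```

```bash
python3 -m jog '[[0,0,0.0008,0,0,0.3],[0,0,0.0008,0,0,0.3],[0,0,0.0003,0,0,0.14],[0,0,0,0,0,0]]' && python3 - <<'E'
from h import *
s=state(); A=R.from_quat(s['tcp_rot']).as_matrix();R2=toolR(A35); print(R2.T@s['wrist_force'],R2.T@(s['position']-ctop()),R2.T@s['ft_torque'],s['joints'][5],A[:,2]-R2[:,2])
E
```

```text
time: 29.32
position: [0.5436, 0.0491, 0.1992]
tcp_rot: [0.925, -0.233, 0.26, -0.151]
wrist_force: [-4.0, -3.5, 5.5]
grip_width: 0.647
[-0.7623  2.2924 -7.249 ] [0.0009 0.0001 0.0234] [-0.3852 -0.4866  0.067 ] 1.7220786234533183 [ 0.0005 -0.0004  0.0002]
```

```bash
for k in 1 2; do python3 -m jog '[[0,0,0,0,0,0.16],[0,0,0,0,0,0]]' >/dev/null; python3 - <<'E'
from h import *
s=state(); A=R.from_quat(s['tcp_rot']).as_matrix();R2=toolR(A35); print(R2.T@s['wrist_force'],R2.T@(s['position']-ctop()),R2.T@s['ft_torque'],s['joints'][5],A[:,2]-R2[:,2])
E
done
```

```text
[-1.3153  2.0856 -6.6451] [0.0009 0.0001 0.0234] [-0.3743 -0.45    0.1219] 1.8019828899690125 [ 0.0004 -0.0004  0.0002]
[-1.8305  1.9448 -7.5809] [0.0008 0.0001 0.0234] [-0.3635 -0.5463  0.1092] 1.8819877094467208 [ 0.0002 -0.0003  0.0001]
```

```bash
for k in 1 2 3; do python3 -m jog '[[0,0,0.0002,0,0,0.2],[0,0,0.0002,0,0,0.1],[0,0,0,0,0,0]]' -0.3 90 >/dev/null; python3 - <<'E'
from h import *
s=state(); A=R.from_quat(s['tcp_rot']).as_matrix();R2=toolR(A35); print(R2.T@s['wrist_force'],R2.T@(s['position']-ctop()),R2.T@s['ft_torque'],s['joints'][5],A[:,2]-R2[:,2])
E
done; python3 - <<'E'
from h import *
snap('wrist','w19')
E
```

```text
[ -1.8798   3.071  -12.4548] [0.0012 0.0003 0.0234] [-0.4753 -0.5754  0.1782] 2.031429426339853 [ 0.0009 -0.0006  0.0005]
[ -1.5248   7.7173 -14.4042] [0.0014 0.0008 0.0234] [-1.1787 -0.5791  0.1053] 2.1811765772557474 [ 0.0018 -0.0014  0.0009]
[ -2.8352  11.3751 -16.8817] [0.0014 0.0011 0.0234] [-1.6942 -0.8806 -0.1246] 2.330788207474838 [ 0.0021 -0.002   0.001 ]
```

View pics/w19.png

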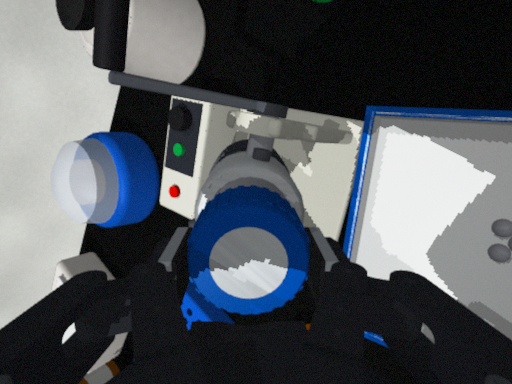

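```bash
python3 -m jog '[[0,0,0,0,0,0],[0,0,0,0,0,0],[0,0,0,0,0,0]]' 1 && python3 -m jog '[[0,0,-0.05,0,0,0],[0,0,-0.09,0,0,0],[0,0,-0.09,0,0,0],[0,0,-0.04,0,0,0],[0,0,0,0,0,0]]' && python3 -m jog '[[0,0,0,0,0,-0.37],[0,0,0,0,0,-0.37],[0,0,0,0,0,-0.37],[0,0,0,0,0,-0.37],[0,0,0,0,0,0]]' && python3 -m jog '[[0,0,0,0,0,0]]' && python3 - <<'E'
from h import *
im,C=snap('wrist','w20'); r=proj(C,ctop()); print(r); e=disc(im,r); print(e, onz(C,*e[0],.2178),ctop(),state()['joints'])
for y in (-.074,-.152): print(proj(C,M([.05,y,.2266])))
ax=Rm()@np.array([-np.sin(A35),0,np.cos(A35)])
for h in (-.03,0,.0075): print(h,proj(C,ctop()+ax*h))
E
```

```text
time: 31.38
position: [0.5437, 0.0497, 0.198]
tcp_rot: [0.812, -0.5, 0.202, -0.222]
wrist_force: [0.0, -0.4, -0.2]
grip_width: 0.997
time: 32.0
position: [0.4694, 0.0281, 0.31]
tcp_rot: [0.812, -0.5, 0.204, -0.222]
wrist_force: [0.2, 0.9, -0.1]
grip_width: 1.003
time: 32.62
position: [0.4696, 0.0284, 0.3075]
tcp_rot: [0.938, -0.173, 0.268, -0.134]
wrist_force: [0.1, -0.7, 0.6]
grip_width: 1.0
time: 32.75
position: [0.4695, 0.0283, 0.3081]
tcp_rot: [0.938, -0.175, 0.268, -0.134]
wrist_force: [-0.3, -0.5, -0.2]
grip_width: 0.998
[249.8252 185.4891]
((287.6180114746094, 212.332275390625), (403.5186767578125, 587.7347412109375), 72.95011138916016) [0.4966 0.0209 0.2178] [0.5299 0.0454 0.2178] [-0.1407 -0.235   1.996   0.3198  0.8388  1.6487]
[254.3689  49.9464]
[324.4438  -7.4553]
-0.03 [249.6561 177.5244]
0 [249.8252 185.4891]
0.0075 [249.8735 187.7645]
```

View pics/w20.png

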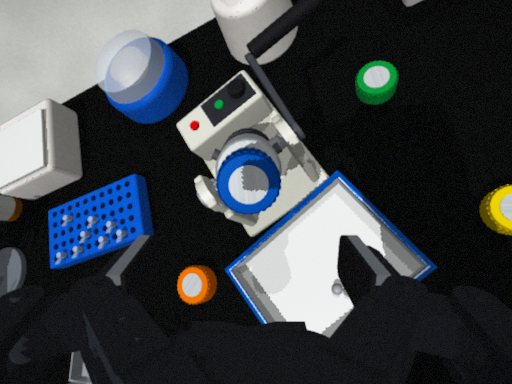

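```bash
python3 - <<'E'
from h import *
Rt=toolR(0,-np.pi/2)@R.from_euler('y',.6).as_matrix(); p=M([-.05,-.22,.27])
s=state(); f,cx,cy,P=cam('wrist',dict(position=p,tcp_rot=R.from_matrix(Rt).as_quat())); print(P[:3,3],proj((f,cx,cy,P),ctop()))
plan(p,Rt,14)
E
```

```text
[ 0.6009 -0.1895  0.4245] [244.4557   9.3681]
from [0.4695 0.0283 0.3083] to [ 0.5949 -0.1649  0.27  ] rot [ 0.9247 -0.319  -1.8889]
[[0.0227,0.0223,0.01,0.1321,-0.0456,-0.2698],[0.0198,0.0257,0.0079,0.1321,-0.0456,-0.2699],[0.0162,0.0286,0.0057,0.1321,-0.0455,-0.2698],[0.0123,0.0308,0.0034,0.1321,-0.0456,-0.2699],[0.008,0.0323,0.0011,0.1321,-0.0456,-0.2698]]
[[0.0037,0.0331,-0.0013,0.1321,-0.0456,-0.2699],[-0.0009,0.0332,-0.0034,0.1321,-0.0455,-0.2698],[-0.0055,0.0324,-0.0055,0.1321,-0.0456,-0.2698],[-0.0098,0.031,-0.0075,0.1321,-0.0456,-0.2699],[-0.0141,0.0288,-0.0092,0.1321,-0.0456,-0.2698]]
[[-0.018,0.0259,-0.0106,0.1321,-0.0455,-0.2699],[-0.0216,0.0226,-0.0118,0.1321,-0.0456,-0.2698],[-0.0246,0.0186,-0.0126,0.1321,-0.0456,-0.2699],[-0.0272,0.0143,-0.0131,0.1321,-0.0455,-0.2698]]
```

```bash
python3 - <<'E'
from h import *
im,_=snap('scene','s20'); a=cv2.imread('pics/scene0.png')
for i in (a,im):
    h=cv2.cvtColor(i,cv2.COLOR_BGR2HSV); m=cv2.inRange(h,(105,110,40),(125,255,255)); m[:173]=0;m[192:]=0;m[:,:283]=0;m[:,304:]=0
    M_=cv2.moments(m,True); print(M_['m00'],M_['m10']/M_['m00'],M_['m01']/M_['m00'])
cv2.imwrite('pics/cmp.png',np.hstack([cv2.resize(i[160:280,230:310],None,fx=5,fy=5,interpolation=cv2.INTER_CUBIC) for i in (a,im)]))
E
```

```text
192.0 292.9583333333333 183.10416666666666
196.0 293.1224489795918 183.21938775510205
```

View pics/cmp.png

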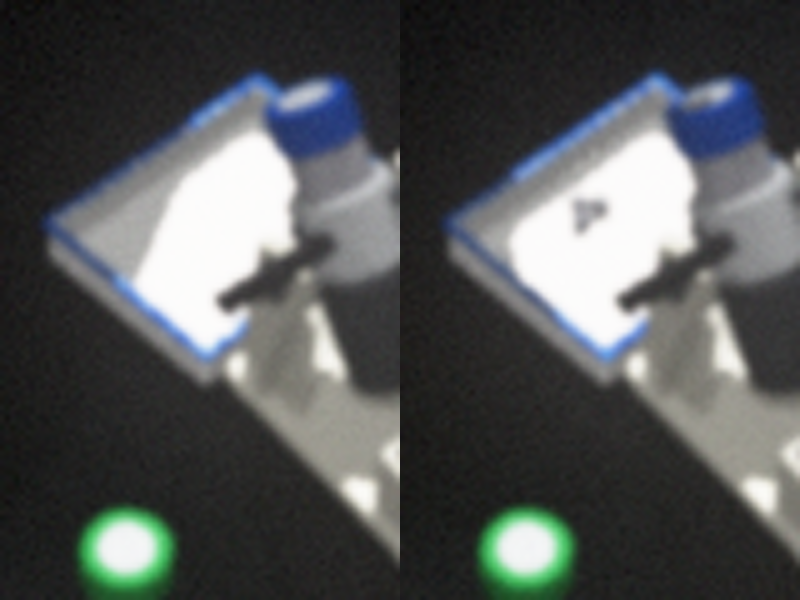

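```bash
python3 -c "
from station import *
s=state();print(s['time'],s['wrist_force'],s['position']);print(finish_job())"
```

```text
32.85 [0.34627706 0.08264867 0.16048432] [0.46948581 0.02825147 0.30843979]
the job is handed in; nothing more can be done
None
```

The job was handed in at 32.9 s, and my last checks showed no failures. I unscrewed the blue cap and laid it on the bench. I then swung the head down, so all three balls rolled into the tray, and swung it back up to its stop. Finally I screwed the cap back on and backed the open gripper clear.

- **Cap:** while I screwed it on, it stopped sinking within about 0.3 mm of its original seat, and the gripper then only slipped round it. In the scene picture its blue area sits within 0.2 px of where it was at the start, roughly half a millimetre. I took no close side view of the seated cap.
- **Head and tray:** the lever and tray look the same as in the first picture, and three balls are visible in the tray.
- **Robot:** clear of everything, with wrist force under 0.5 N.

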